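# Fish the splash guards out of the soak well and hang them to dry

### The arm

A 7-joint arm with a two-finger parallel gripper is mounted at the origin on the work surface. World frame = base frame: x ahead of the robot, y to its left, z up, the work surface at z = 0. Lengths are in m, angles in rad, forces in N, time in s.
With the tool pointing down it reaches from about 0.425 to 1.025 m from the base axis. Payload 9.4 kg.
Tool frame: the origin (TCP) lies between the finger pads; the fingertips stand 11 mm ahead of it and the grasp point (between the pads) lies 8 mm behind it; z points along the fingers, y is the line along which they close (so a half turn about z gives the same grasp; the last joint's range is limited). The gripper opens to 85 mm and grips with 20 to 120 N. Pads are 22 mm wide; open, the fingers measure 114 mm over their backs; the gripper's body (76 mm by 85 mm) begins 54 mm behind the grasp point. The pads swing forward as they close: fully open they stand 13 mm farther back than shut.
Start: joints at [-1.196, 0.599, -0.003, 1.599, 0.002, 0.943, -0.08], TCP at [0.317, 0.652, 0.242] pointing down, gripper open.
Joint ranges: [-2.57, 2.57], [-0.35, 1.97], [-1.29, 1.29], [0.11, 2.56], [-1.05, 4.19], [0.11, 1.86], [-2.63, 2.63]. Speed limits (rad/s): [2.22, 2.22, 3.01, 3.01, 3.14, 3.14, 3.14].

### API

Orientations are given as a unit quaternion [w, x, y, z].
In Python, from bench import * gives the robot as it stands.
- The arm moves only by the tool apply_moves, never from a script. Its argument "rows" is one flat list of numbers, 7 for each row, row after row: the shift along the tool's x, y, z in mm, then the turn, a rotation vector about the tool's x, y, z in rad, then the finger opening in mm, from 0 to 85.4. In form: [tx, ty, tz, wx, wy, wz, fingers, tx, ty, tz, wx, wy, wz, fingers, ...]. A call has 1 to 12 rows; each row shifts and turns the commanded pose from where the row before left it, along the tool's axes as they then stand; what a row does not reach is not made up. A row lasts 1/8 s, in which the tool goes at most 62.5 mm and 10.7 degrees, less where a joint would pass 70% of its speed; a pose out of reach is approached as far as the arm can. A call with a gripper value outside its range is refused whole. The fingers move at their own pace and stop on an object; "squeeze" is the grip in N (left out, the last holds). Time passes only in rows, so rows that do not move let the fingers close. It gives the time, the measured TCP pose, the force, the opening and the grip force at its end, in the units of the state.
- get_obs(): the state, without advancing time (a new reading comes with each control period).
- read_camera(name): name is "side" or "top" or "wrist"; returns a dict with "color" (480x640x3 uint8, blue, green, red), "range_z" (480x640 float32, m along the optical axis (not along the pixel's ray), 0 where there is no reading), "camera_matrix" (3x3 intrinsics, pixels), "R" (3x3) and "t" (3): a world point X has camera coordinates R X + t. Camera axes: x right, y down, z forward; pixel columns grow to the right and rows downward; lengths in m; the calibration is good to about 2 mm. A picture is of the moment at which its call begins.
- hand_in(): hands the job in; it is judged then, once.
The state is a dict: "time_s": time; "joint_positions": joint angles; "joint_velocities": joint speeds; "effort": joint torques, N m; "eef_pos": TCP position; "ee_rot": TCP orientation; "ft_force": force on the tool from outside, world axes, zero at the start; "wrist_torque": the same for the moment, N m; "gripper_width": finger opening in m; "gripper_force": force on a finger pad.
Only numpy, scipy, OpenCV 4.12 (cv2) and the standard library are available. Lean on these libraries where they do the work, as an engineer would, in place of code of your own. Each camera call takes 0.05 s, during which the arm holds its last target. There are 200 camera calls.

### The job

Take the long hook from its stand and with it fish all the saddle-shaped splash guards out of the deep, narrow soak well; your fingers must not touch a guard that is still down in the well. Drape every guard over the drying rail, one leg on each side of the bar and its top plate resting flat on the bar, then hang the hook back on its stand. Leave the bottle, the shaker and the tin where they are.

Things in the scene. Friction and masses are not known exactly. Their poses are not given: they have to be found in the camera images.
- well: Fixed steel soak well, narrow open-topped trough. Origin: centre of its underside; x along its length. Outside 244 (x) x 64 (y) x 140 mm high, walls 2 mm, inner floor 4 mm up. Three or four guards stand in it in a row, bails 46 mm apart (more where one is absent), x within 0.1 rad of the well's. From the -x end wall to the first bail at least 58 mm is free.
- rail_top (a point): Fixed drying rail: flat-topped box-section bar 280 mm long (x), 28 mm wide (y), 26 mm deep, on a post under each end. This point: middle of the bar's upper face, 85 mm above the counter; x along the bar. Base plate 300 x 90 x 5 mm.
- stand_seat (a point): Fixed hook stand: two level prongs along its x, 19 mm apart, open at -x (ends 32 mm from here), on a post at x > 52 mm, no higher than they. Point: midway between the prongs, level with their tops, 135 mm up; the hung hook's axis belongs here. Lips 6 mm high cross the prongs 27 to 32 mm from here at +x and -x: lift the collar over the -x lips to take the hook out or bring it back.
- hook_seat (a point): Long hook, 0.16 kg, hangs upright in the stand, x within 0.2 rad of the stand's. Point: on the shank axis (8 mm thick), level with the top of the two tines at its foot; z up the shank, x where the tines point. Tines at y = +-10 mm, 5 wide, 6 thick, 34.5 mm long; last 5 mm is a tip 8 mm above the tine. Hung, this point is 100 mm below stand_seat.
- hook_grip (a point): Middle of the hook's upright square handle, 18 x 18 mm, sides along the hook's x and y, 60 mm tall: from 105 to 165 mm above hook_seat (this point: 135 mm above it). Grasp it from above. Below it is a round collar, 40 mm across, 100 to 105 mm above hook_seat, whose underside rests on the stand's prongs.
- guard1_bail (a point): Splash guard 1, may be absent; all are alike, 0.1 kg: an upside-down U of 3 mm white plastic, 36 (x) x 52 mm (y), 46 mm free between its 26 mm legs, plate top 29 mm up, dark wire bail on top. Point: middle of the bail's level bar (5 x 5 mm, along y, 53 to 58 mm above the feet, 36 x 24 mm free below it). x along the U-channel, z up. Draped: 29.5 mm above rail_top.
- guard2_bail (a point): Splash guard 2, may be absent. Same shape and point as guard 1. Standing on its feet this point is 55.5 mm above its support; draped, 29.5 mm above rail_top.
- guard3_bail (a point): Splash guard 3, may be absent. Same shape and point as guard 1. Standing on its feet this point is 55.5 mm above its support; draped, 29.5 mm above rail_top.
- guard4_bail (a point): Splash guard 4, may be absent. Same shape and point as guard 1. Standing on its feet this point is 55.5 mm above its support; draped, 29.5 mm above rail_top.
- syrup: Bystander: amber glass bottle, 66 mm diameter, 190 mm high. Origin: centre of its underside.
- shaker: Bystander: open steel shaker cup, 80 mm diameter, 110 mm high. Origin: centre of its underside.
- tin: Bystander: closed tin, 72 mm diameter, 100 mm high. Origin: centre of its underside.
There are look-alikes about, which are no part of the job. There is more than one size of the part that bears hook_seat; the job needs the smaller. What is shaped like the part that bears guard2_bail but green is not meant.

How it is judged:
On the way, in this order (a step that is already met when the one before it is completed fails the run):
1. the hook is taken off its stand (horizontal distance between hook_seat and stand_seat above 0.06 m), for 0.2 s.
2. every guard is draped over the rail (x of guard1_bail in the frame of rail_top between -0.135 and 0.135 m and y of guard1_bail in the frame of rail_top between -0.02 and 0.02 m and z of guard1_bail in the frame of rail_top between 0.023 and 0.037 m and angle between each of guard1_bail, guard2_bail, guard3_bail, guard4_bail's own z axis and vertical below 0.25 rad and angle between the x axis of each of guard1_bail, guard2_bail, guard3_bail, guard4_bail and the x axis of rail_top, either way round below 0.5 rad and x of guard2_bail in the frame of rail_top between -0.135 and 0.135 m and y of guard2_bail in the frame of rail_top between -0.02 and 0.02 m and z of guard2_bail in the frame of rail_top between 0.023 and 0.037 m and x of guard3_bail in the frame of rail_top between -0.135 and 0.135 m and y of guard3_bail in the frame of rail_top between -0.02 and 0.02 m and z of guard3_bail in the frame of rail_top between 0.023 and 0.037 m and x of guard4_bail in the frame of rail_top between -0.135 and 0.135 m and y of guard4_bail in the frame of rail_top between -0.02 and 0.02 m and z of guard4_bail in the frame of rail_top between 0.023 and 0.037 m), for 0.3 s.
At the end, for the whole second after the job is handed in: Each guard sits on the rail: bail bar 23-37 mm above the bar top, within 20 mm of its middle line and 135 mm of its mid-length, tilted under 0.25 rad, turned under 0.5 rad from the bar. The hook hangs in its stand, within 12 mm sideways, -6 to +8 mm in height, 0.15 rad upright (all of step 2 and x of hook_seat in the frame of stand_seat between -0.012 and 0.012 m and y of hook_seat in the frame of stand_seat between -0.012 and 0.012 m and z of hook_seat in the frame of stand_seat between -0.106 and -0.092 m and angle between hook_seat's own z axis and vertical below 0.15 rad); the robot touches nothing.
It fails at once if the fingers touch a guard that is still down in the well ((contact force between the fingers and guard1 above 0.5 N and x of guard1_bail in the frame of well between -0.122 and 0.122 m and y of guard1_bail in the frame of well between -0.032 and 0.032 m and z of guard1_bail in the frame of well below 0.13 m) or (contact force between the fingers and guard2 above 0.5 N and x of guard2_bail in the frame of well between -0.122 and 0.122 m and y of guard2_bail in the frame of well between -0.032 and 0.032 m and z of guard2_bail in the frame of well below 0.13 m) or (contact force between the fingers and guard3 above 0.5 N and x of guard3_bail in the frame of well between -0.122 and 0.122 m and y of guard3_bail in the frame of well between -0.032 and 0.032 m and z of guard3_bail in the frame of well below 0.13 m) or (contact force between the fingers and guard4 above 0.5 N and x of guard4_bail in the frame of well between -0.122 and 0.122 m and y of guard4_bail in the frame of well between -0.032 and 0.032 m and z of guard4_bail in the frame of well below 0.13 m)).
It fails at once if the syrup is disturbed (moved over 30 mm) (distance of syrup from where it was at the start of the episode above 0.03 m).
It fails at once if the shaker is disturbed (moved over 30 mm) (distance of shaker from where it was at the start of the episode above 0.03 m).
It fails at once if the tin is disturbed (moved over 30 mm) (distance of tin from where it was at the start of the episode above 0.03 m).
Of guard1, guard2, guard3, guard4 only 3 to 4 are there at a start; the rules pass over those that are not, and their reading is None.
At some moment in a run one of guard1, guard2, guard3, guard4 may be knocked a few centimetres aside while the robot is not near it.
It also fails if it takes over 208 s, if anything falls off the work surface, if the arm or the gripper's body presses on something with over 40 N, if the wrist force passes 120 N, or if a joint passes its speed limit or range.

## Working session

There is one attempt and no reset: what is moved stays moved. The work goes in short steps, Python scripts to look and compute and a tool call to move; the robot and the scene stay as the last step left them, time stands still between calls to the robot, and variables do not carry over. Pictures are saved under pics/ and viewed, at most 14 in all, crops included, and the job is handed in when it is done.

Besides the shell and the picture viewer there is one more tool, called after "Call:" by a JSON object that holds its "fn" and its "kwargs". apply_moves: Moves the arm, as the interface text tells. Its arguments: {"type":"object","properties":{"rows":{"type":"array","items":{"type":"number"}},"squeeze":{"type":"number"}},"required":["rows"]}

```bash
mkdir -p pics; ls; cat > h.py <<'E'
from bench import *
import numpy as np, cv2
from scipy.spatial.transform import Rotation as Ro
def cam(n):
    c=read_camera(n); return c
def cloud(c):
    z=c["range_z"]; K=c["camera_matrix"]; v,u=np.indices(z.shape)
    P=np.stack([(u-K[0,2])/K[0,0]*z,(v-K[1,2])/K[1,1]*z,z],-1)
    W=(P-c["t"])@c["R"]; W[z==0]=np.nan; return W
def ray(c,u,v,h):
    K=c["camera_matrix"]; d=c["R"].T@np.array([(u-K[0,2])/K[0,0],(v-K[1,2])/K[1,1],1]); o=-c["R"].T@c["t"]
    return o+d*(h-o[2])/d[2]
def proj(c,X):
    p=c["camera_matrix"]@(c["R"]@np.array(X)+c["t"]); return p[:2]/p[2]
def save(n,c): np.savez(n,**c)
E
python3 - <<'E'
from h import *
for n in("top","side"):
    c=cam(n); np.savez(n+"0.npz",**c); cv2.imwrite(f"pics/{n}0.png",c["color"]); print(n,-c["R"].T@c["t"],c["R"][2],c["camera_matrix"][0,0])
o=get_obs(); print(o["time_s"],o["eef_pos"],o["ee_rot"],o["gripper_width"])
E
```

```text
pics
top [ 0.25785808 -0.10235848  1.33066054] [ 0.2354909  -0.00412073 -0.97186782] 575.6258326408439
side [ 0.12125976 -0.87322903  0.86107694] [ 0.35534597  0.6856606  -0.63529425] 582.9973391509226
0.1 [0.31633632 0.65187941 0.24148683] [-1.00624220e-04  2.23963901e-01  9.74597173e-01 -7.15541556e-04] 0.08548512759297411
```

View pics/top0.png

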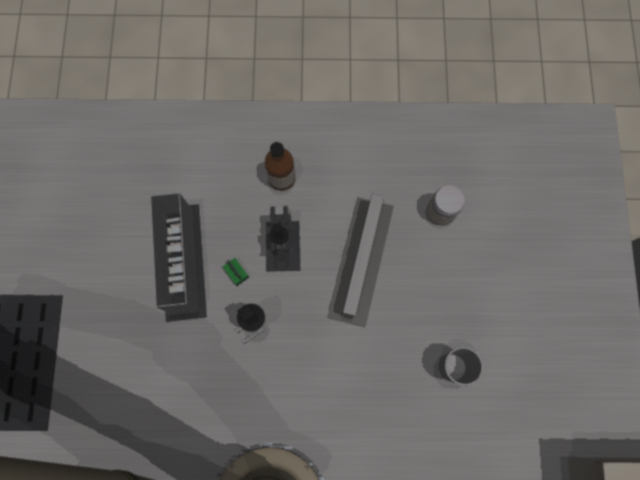

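View pics/side0.png

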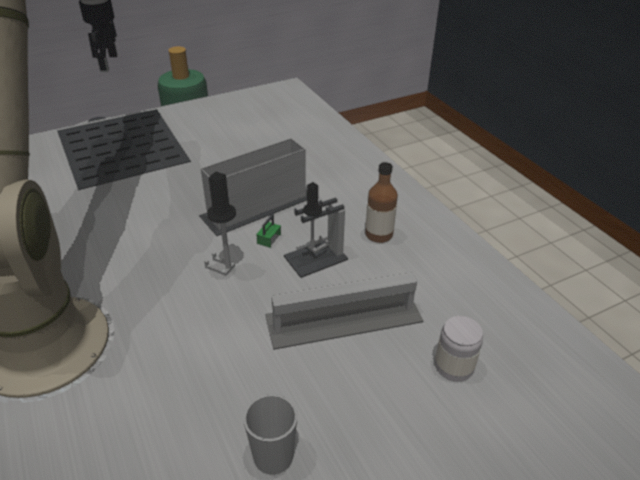

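The top view shows the well with white guards at about (175,255). Hook candidates are one in the stand at (279,235) and a fatter one standing free at (250,317). The green guard at (235,271) is a look-alike. The rail runs (350,315) to (375,198). In the side view the hung hook is at (313,200), the free one at (220,200) and the green guard at (268,232). I choose the thinner hook in the stand and the white guards, and check both in a crop.

```bash
python3 - <<'E'
from h import *
t=np.load("top0.npz"); s=np.load("side0.npz")
a=cv2.resize(t["color"][185:345,140:310],None,fx=3.5,fy=3.5,interpolation=cv2.INTER_CUBIC)
b=cv2.resize(s["color"][130:290,195:355],None,fx=3.5,fy=3.5,interpolation=cv2.INTER_CUBIC)
im=np.hstack([a,b]) 
im=cv2.convertScaleAbs(im,alpha=1.8); k=800/im.shape[1]; im=cv2.resize(im,None,fx=k,fy=k); print(im.shape,k)
cv2.imwrite("pics/crop.png",im)
W=cloud(t); g=t["color"].astype(int)
# rail top
def info(name,m):
    P=W[m]; xy=P[:,:2].astype(np.float32); r=cv2.minAreaRect(xy*1000); print(name,m.sum(),np.round(np.nanmean(P,0),4),r)
m=(W[...,2]>.078)&(W[...,2]<.092); m[:, :330]=0; m[:,395:]=0; info("rail",m)
m=(W[...,2]>.132)&(W[...,2]<.148); m[:, :140]=0; m[:,215:]=0;m[310:]=0; info("well",m)
m=(W[...,2]>.125)&(W[...,2]<.142); m[:, :255]=0; m[:,305:]=0;m[280:]=0; m[:200]=0;info("stand",m)
m=(W[...,2]>.18)&(W[...,2]<.215); m[:, :255]=0; m[:,305:]=0;m[280:]=0; m[:200]=0;info("handle",m)
m=(W[...,2]>.03)&(W[...,2]<.12)&(g.min(-1)>110); m[:, :140]=0; m[:,200:]=0;m[310:]=0;m[:190]=0; info("guards",m)
for h in (.19,.2,.21,.22,.23,.24): print(h,(np.abs(W[200:340,220:310,2]-h)<.005).sum(), np.nanmax(W[190:340,220:310,2]))
E
```

```text
(388, 800, 3) 0.6926406926406926
rail 1536 [ 0.5344 -0.2013  0.0859] ((539.1254272460938, -202.51211547851562), (28.03480339050293, 280.8958740234375), 76.140380859375)
well 552 [0.5362 0.2193 0.1391] ((532.9712524414062, 217.46543884277344), (245.318115234375, 66.65513610839844), 6.992847442626953)
stand 442 [ 0.5848 -0.0173  0.1357] ((580.1728515625, -17.105619430541992), (100.18963623046875, 41.50617980957031), 1.1411585807800293)
handle 94 [ 0.5617 -0.0176  0.1987] ((563.0753784179688, -17.392826080322266), (18.492919921875, 17.74626922607422), 14.396251678466797)
guards 449 [0.5345 0.2282 0.0348] ((543.0991821289062, 229.27166748046875), (173.03114318847656, 32.467796325683594), 6.081081867218018)
0.19 24 0.2499246028569452
0.2 83 0.2499246028569452
0.21 19 0.2499246028569452
0.22 11 0.2499246028569452
0.23 12 0.2499246028569452
0.24 94 0.2499246028569452
```

View pics/crop.png

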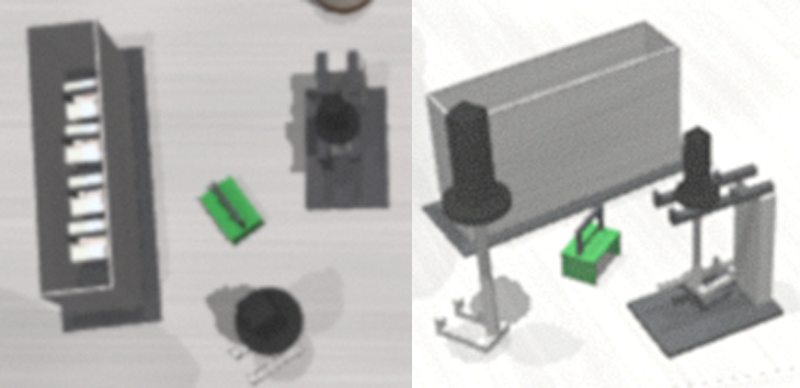

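Left half of the crop: four white guards with dark bails in the well at about x=85, y=90/145/195/240, and the green decoy at (232,210). The hung hook's handle is thin at (337,115), and the free hook at (268,320) is clearly larger. Right half: the stand's post is on the far (+x) side, so the prongs open towards -x. I go via a look above the well.

Call:
{"fn": "apply_moves", "kwargs": {"rows": [-43, -40, -15, 0, 0, 0, 85, -43, -40, -15, 0, 0, 0, 85, -43, -40, -15, 0, 0, 0, 85, -43, -40, -15, 0, 0, 0, 85, -43, -40, -15, 0, 0, 0, 85, -43, -40, -15, 0, 0, 0, 85, -43, -40, -15, 0, 0, 0, 85, -43, -40, -15, 0, 0, 0, 85, 0, 0, 0, 0, 0, 0.18, 85, 0, 0, 0, 0, 0, 0.18, 85, 0, 0, 0, 0, 0, 0.18, 85, 0, 0, 0, 0, 0, 0.18, 85]}}

```text
time_s: 1.6
eef_pos: [0.4861, 0.214, 0.362]
ee_rot: [-0.0, 0.555, 0.832, -0.0]
ft_force: [-0.6, 0.3, 0.3]
gripper_width: 0.0849
gripper_force: 0.0
```

```bash
cat >> h.py <<'E'
def togo(x,y,z,yaw_deg):
    """mm shift in present tool axes and turn about tool z to bring TCP to x,y,z with tool y at heading yaw"""
    o=get_obs(); q=np.array(o["ee_rot"]); M=Ro.from_quat(q[[1,2,3,0]]).as_matrix()
    a=np.deg2rad(yaw_deg); ty=np.array([np.cos(a),np.sin(a),0]); tz=np.array([0,0,-1.]); tx=np.cross(ty,tz)
    T=np.stack([tx,ty,tz],1)
    rv=Ro.from_matrix(M.T@T).as_rotvec(); d=(np.array([x,y,z])-o["eef_pos"])*1000
    print("t",round(o["time_s"],2),"pos",np.round(o["eef_pos"],4),"yaw",round(np.degrees(np.arctan2(M[1,1],M[0,1])),2),"| shift now-axes",np.round(M.T@d,1),"shift after-turn",np.round(T.T@d,1),"turn",np.round(rv,3),"w",round(o["gripper_width"]*1000,1),"gf",np.round(o["gripper_force"],1),"F",np.round(o["ft_force"],1),"tilt",np.round(M[:,2],3), "j",np.round(o["joint_positions"],2))
E
python3 - <<'E'
from h import *
togo(.563,-.017,.30,7)
c=cam("wrist"); np.savez("w1.npz",**c); cv2.imwrite("pics/w1.png",c["color"])
E
```

```text
t 1.6 pos [0.4861 0.214  0.362 ] yaw 22.51 | shift now-axes [-242.8  -17.4   62.1] shift after-turn [-238.6   48.2   62. ] turn [-0.001  0.     0.271] w 84.9 gf 0.0 F [-0.6  0.3  0.3] tilt [-0. -0. -1.] j [-0.69  0.24  0.21  1.9  -0.06  1.01 -0.06]
```

View pics/w1.png

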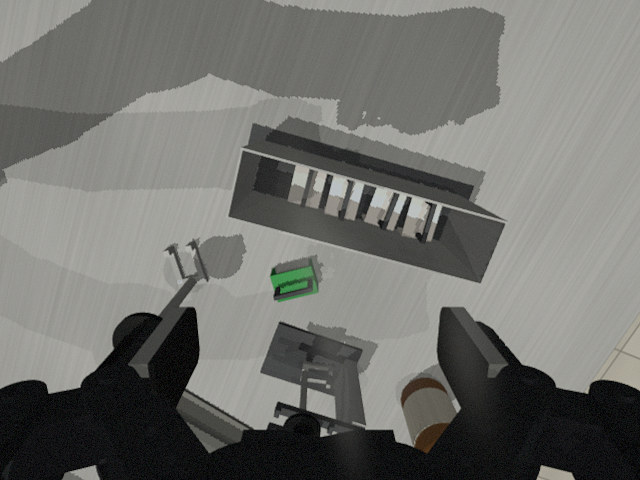

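The wrist view shows the well at (230–505, 125–280) with four white guards, bails at about x=312/345/390/430. It also shows the hung hook at (300,425) with its tines near (318,370), and the free hook's tines at (190,260).

```bash
python3 - <<'E'
from h import *
c=np.load("w1.npz"); W=cloud(c)
m=(W[...,2]>.132)&(W[...,2]<.148)&(W[...,1]>.12); r=cv2.minAreaRect((W[m][:,:2]*1000).astype(np.float32)); print("well",r)
a=np.deg2rad(7.0); R2=np.array([[np.cos(a),np.sin(a)],[-np.sin(a),np.cos(a)]])
C=np.array([.533,.2175])
L=(W[...,:2]-C)@R2.T*1000
for lo,hi in ((.055,.066),(.028,.040)):
    m=(W[...,2]>lo)&(W[...,2]<hi)&(abs(L[...,0])<118)&(abs(L[...,1])<28)
    h,_=np.histogram(L[m][:,0],np.arange(-120,121,4)); print(lo,list(zip(range(-120,120,4),h)))
    n,lab,st,ce=cv2.connectedComponentsWithStats(m.astype(np.uint8))
    for i in range(1,n):
        if st[i,4]>25:
            p=L[lab==i]; print(st[i,4],ce[i].round(),p.mean(0).round(1),p.min(0).round(1),p.max(0).round(1),W[lab==i][:,2].mean().round(4),cv2.minAreaRect(p.astype(np.float32))[1:])
# stand & hook
m=(W[...,2]>.12)&(W[...,2]<.15)&(abs(W[...,1]+.017)<.04)&(abs(W[...,0]-.58)<.08); print(m.sum(),cv2.minAreaRect((W[m][:,:2]*1000).astype(np.float32)) if m.sum()>5 else "")
m=(W[...,2]>.022)&(W[...,2]<.05)&(abs(W[...,1]+.017)<.04)&(abs(W[...,0]-.58)<.06); P=W[m]; print("tines",m.sum(),P.mean(0),cv2.minAreaRect((P[:,:2]*1000).astype(np.float32)))
E
```

```text
well ((531.6683959960938, 217.64805603027344), (244.7613525390625, 64.5401382446289), 7.126155376434326)
0.055 [(-120, np.int64(0)), (-116, np.int64(0)), (-112, np.int64(0)), (-108, np.int64(0)), (-104, np.int64(0)), (-100, np.int64(0)), (-96, np.int64(0)), (-92, np.int64(0)), (-88, np.int64(0)), (-84, np.int64(0)), (-80, np.int64(0)), (-76, np.int64(0)), (-72, np.int64(0)), (-68, np.int64(0)), (-64, np.int64(68)), (-60, np.int64(118)), (-56, np.int64(0)), (-52, np.int64(0)), (-48, np.int64(0)), (-44, np.int64(0)), (-40, np.int64(0)), (-36, np.int64(0)), (-32, np.int64(0)), (-28, np.int64(0)), (-24, np.int64(0)), (-20, np.int64(89)), (-16, np.int64(125)), (-12, np.int64(0)), (-8, np.int64(0)), (-4, np.int64(0)), (0, np.int64(0)), (4, np.int64(0)), (8, np.int64(0)), (12, np.int64(0)), (16, np.int64(0)), (20, np.int64(0)), (24, np.int64(0)), (28, np.int64(50)), (32, np.int64(149)), (36, np.int64(27)), (40, np.int64(0)), (44, np.int64(0)), (48, np.int64(0)), (52, np.int64(0)), (56, np.int64(0)), (60, np.int64(0)), (64, np.int64(0)), (68, np.int64(0)), (72, np.int64(35)), (76, np.int64(1
[... 2492 characters left out ...]
18.1] 0.0331 ((42.542564392089844, 21.554725646972656), 86.37165832519531)
264 [396. 211.] [47.7 -3.2] [ 42.5 -24.7] [52.7 18.1] 0.0331 ((43.12309265136719, 8.686429023742676), 87.19676971435547)
756 [415. 217.] [71.3 -4.1] [ 59.4 -27.8] [85.1 18.2] 0.0331 ((24.043292999267578, 46.41275405883789), 4.148402690887451)
188 [433. 222.] [93.9 -3.7] [ 90.1 -26. ] [97.8 18.1] 0.033 ((6.682289123535156, 44.15900421142578), 3.0763511657714844)
1638 ((572.3676147460938, -0.11155319213867188), (107.48833465576172, 35.203243255615234), 22.553068161010742)
tines 757 [ 0.5938941  -0.00860115  0.03579518] ((590.3150634765625, -10.330570220947266), (46.317893981933594, 69.31837463378906), 81.71746826171875)
```

Call:
{"fn": "apply_moves", "kwargs": {"rows": [-40, -3, 10, 0, 0, 0, 60, -40, -3, 10, 0, 0, 0, 60, -40, -3, 10, 0, 0, 0, 60, -40, -3, 10, 0, 0, 0, 60, -40, -3, 10, 0, 0, 0, 60, -40, -3, 10, 0, 0, 0, 60, 0, 0, 0, 0, 0, 0.1, 60, 0, 0, 0, 0, 0, 0.1, 60, 0, 0, 0, 0, 0, 0, 60]}}

```text
time_s: 2.78
eef_pos: [0.5628, -0.014, 0.302]
ee_rot: [-0.0, 0.632, 0.775, -0.0]
ft_force: [-0.0, -0.1, -0.5]
gripper_width: 0.06
gripper_force: 0.0
```

```bash
python3 - <<'E'
from h import *
togo(.563,-.017,.162,11)
c=cam("wrist"); np.savez("w2.npz",**c); cv2.imwrite("pics/w2.png",c["color"])
W=cloud(c)
print([ (np.round(proj(c,X))) for X in ([.563,-.017,.2],[.563,-.017,.135],[.59,-.017,.035])])
for lo,hi in((.19,.21),(.13,.146),(.028,.05)):
    m=(W[...,2]>lo)&(W[...,2]<hi)&(abs(W[...,1]+.017)<.05)&(abs(W[...,0]-.58)<.08); 
    P=W[m]; print(lo,m.sum(), P.mean(0).round(4) if len(P) else "", cv2.minAreaRect((P[:,:2]*1000).astype(np.float32)) if len(P)>5 else "")
E
```

```text
t 2.77 pos [ 0.5628 -0.014   0.302 ] yaw 11.57 | shift now-axes [ -3.   -0.3 140. ] shift after-turn [ -3.   -0.4 140. ] turn [-0.001  0.     0.01 ] w 60.0 gf 0.0 F [-0.  -0.1 -0.5] tilt [-0.001 -0.    -1.   ] j [-0.32  0.35  0.34  1.92 -0.14  0.89  0.29]
[array([317., 248.]), array([317., 222.]), array([344., 203.])]
0.19 931 [ 0.5624 -0.0156  0.1993] ((562.5846557617188, -16.763919830322266), (17.696374893188477, 18.1240234375), 12.467242240905762)
0.13 3787 [ 0.5764 -0.0142  0.1372] ((578.8237915039062, -16.141101837158203), (99.95915985107422, 39.59069061279297), 2.3848772048950195)
0.028 462 [ 0.5871 -0.0053  0.037 ] ((589.92529296875, -5.1467437744140625), (46.66657257080078, 64.68037414550781), 71.95350646972656)
```

View pics/w2.png

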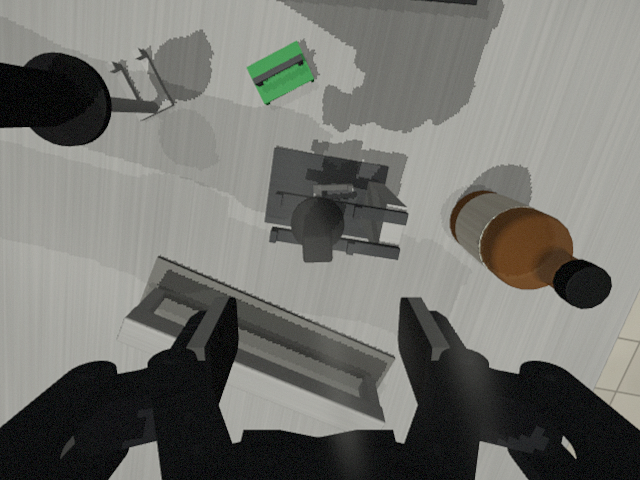

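The wrist view shows the handle of the hung hook at (317,245), centred between the fingers. Its tines are at (335,188), and the bottle is clear to the right. Now grasp.

Call:
{"fn": "apply_moves", "kwargs": {"rows": [-2.8, 0, 30, 0, 0, -0.016, 60, 0, 0, 40, 0, 0, 0, 60, 0, 0, 40, 0, 0, 0, 60, 0, 0, 20, 0, 0, 0, 60, 0, 0, 10, 0, 0, 0, 60, 0, 0, 0, 0, 0, 0, 10, 0, 0, 0, 0, 0, 0, 10, 0, 0, 0, 0, 0, 0, 10, 0, 0, 0, 0, 0, 0, 10, 0, 0, 0, 0, 0, 0, 10, 0, 0, 0, 0, 0, 0, 10], "squeeze": 90}}

```text
time_s: 4.2
eef_pos: [0.5641, -0.0167, 0.1633]
ee_rot: [0.001, 0.627, 0.779, 0.001]
ft_force: [-0.5, -0.3, 6.8]
gripper_width: 0.0172
gripper_force: 87.9
```

```bash
python3 - <<'E'
from h import *
togo(.563,-.017,.162,12.5)
E
```

```text
t 4.2 pos [ 0.5641 -0.0167  0.1633] yaw 12.33 | shift now-axes [-0.1 -1.1  1.3] shift after-turn [-0.1 -1.1  1.3] turn [ 0.002  0.    -0.003] w 17.2 gf 87.9 F [-0.5 -0.3  6.8] tilt [ 0.002  0.    -1.   ] j [-0.25  0.52  0.26  2.06 -0.23  0.59  0.39]
```

```bash
python3 - <<'E'
from h import *
W=cloud(np.load("top0.npz"))
for lo,hi in((.225,.26),(.13,.16)):
    m=(W[...,2]>lo)&(W[...,2]<hi); m[:,:220]=0;m[:,290:]=0;m[345:]=0;m[290 and :280]=0
    print(W[m].min(0),W[m].max(0),m.sum())
o=get_obs(); print(o["joint_positions"])
a=np.deg2rad(7.06); 
def wl(x,y=0): return np.array([.5325,.2175])+[x*np.cos(a)-y*np.sin(a),x*np.sin(a)+y*np.cos(a)]
for x in(-103,-77,-59,-33,-10,16,35,60): print(x,wl(x/1000))
r=np.deg2rad(-13.86)
for x in(115,65,15,-35): 
    for s in (-17,-65): print("rail",x,s,np.array([.5391,-.2025])+(x+s)/1000*np.array([np.cos(r),np.sin(r)]))
E
```

```text
File "<stdin>", line 4
    m=(W[...,2]>lo)&(W[...,2]<hi); m[:,:220]=0;m[:,290:]=0;m[345:]=0;m[290 and :280]=0
                                                                               ^
SyntaxError: invalid syntax
```

```bash
cat >> h.py <<'E'
A=np.deg2rad(7.06); RR=np.deg2rad(-13.86)
def wl(x): return np.array([.5325,.2175])+x/1000*np.array([np.cos(A),np.sin(A)])
def rl(x): return np.array([.5391,-.2025])+x/1000*np.array([np.cos(RR),np.sin(RR)])
E
python3 - <<'E'
from h import *
W=cloud(np.load("top0.npz"))
for lo,hi in((.225,.26),(.13,.16)):
    m=(W[...,2]>lo)&(W[...,2]<hi); m[:,:220]=0;m[:,290:]=0;m[345:]=0;m[:280]=0
    print(W[m].min(0),W[m].max(0),m.sum())
for x in(-103,-77,-59,-33,-10,16,35,60): print(x,wl(x))
for x in(115,65,15,-35): 
    for s in (-17,-65): print("rail",x,s,rl(x+s))
togo(*wl(-103),.30,7)
E
```

```text
[0.36991054 0.0181326  0.2283067 ] [0.40271855 0.05135199 0.2499246 ] 203
[0.35809953 0.0062209  0.15264839] [0.41471098 0.06274556 0.15999088] 219
-103 [0.43028095 0.20484041]
-77 [0.45608382 0.20803603]
-59 [0.47394734 0.21024839]
-33 [0.49975021 0.21344401]
-10 [0.52257582 0.21627091]
16 [0.54837869 0.21946654]
35 [0.56723463 0.2218018 ]
60 [0.59204508 0.22487452]
rail 115 -17 [ 0.63424663 -0.22597593]
rail 115 -65 [ 0.5876442  -0.21447751]
rail 65 -17 [ 0.58570243 -0.21399841]
rail 65 -65 [ 0.5391 -0.2025]
rail 15 -17 [ 0.53715823 -0.2020209 ]
rail 15 -65 [ 0.4905558  -0.19052249]
rail -35 -17 [ 0.48861403 -0.19004338]
rail -35 -65 [ 0.4420116  -0.17854497]
t 4.2 pos [ 0.5641 -0.0167  0.1633] yaw 12.33 | shift now-axes [ 245.   -83.1 -136.9] shift after-turn [ 236.2 -105.8 -136.7] turn [0.002 0.    0.093] w 17.2 gf 87.9 F [-0.5 -0.3  6.8] tilt [ 0.002  0.    -1.   ] j [-0.25  0.52  0.26  2.06 -0.23  0.59  0.39]
```

Call:
{"fn": "apply_moves", "kwargs": {"rows": [0, 0, -6, 0, 0, 0, 10, 0, 0, -6, 0, 0, 0, 10, 0, 0, 0, 0, 0, 0, 10, 2.9, -15.7, 0, 0, 0, 0, 10, 2.9, -15.7, 0, 0, 0, 0, 10, 2.9, -15.7, 0, 0, 0, 0, 10, 2.9, -15.7, 0, 0, 0, 0, 10, 2.9, -15.7, 0, 0, 0, 0, 10, 0, 0, -40, 0, 0, 0, 10, 0, 0, -44, 0, 0, 0, 10, 0, 0, -44, 0, 0, 0, 10, 0, 0, 0, 0, 0, 0, 10]}}

```text
time_s: 5.7
eef_pos: [0.4846, -0.0194, 0.305]
ee_rot: [0.002, 0.627, 0.779, 0.002]
ft_force: [1.4, 0.1, -2.1]
gripper_width: 0.0173
gripper_force: 88.8
```

```bash
python3 - <<'E'
from h import *
togo(*wl(-103),.30,7)
c=cam("wrist"); np.savez("w3.npz",**c); cv2.imwrite("pics/w3.png",c["color"])
o=get_obs(); p=np.array(o["eef_pos"]); a=np.deg2rad(12.3); 
for s in (0,32): 
  for y in(-10,10): print(s,y,proj(c,p+[s/1000*np.cos(a)-y/1000*np.sin(a),s/1000*np.sin(a)+y/1000*np.cos(a),-.1283]).round(1))
E
```

```text
t 5.7 pos [ 0.4846 -0.0194  0.305 ] yaw 12.32 | shift now-axes [230.7  -5.2   5. ] shift after-turn [229.2 -26.6   5. ] turn [ 0.006 -0.     0.093] w 17.3 gf 88.8 F [ 1.4  0.1 -2.1] tilt [ 0.006  0.001 -1.   ] j [-0.36  0.24  0.36  2.08 -0.11  0.84  0.27]
0 -10 [315.4 244.9]
0 10 [315.3 215.8]
32 -10 [363.  244.9]
32 10 [364.  215.8]
```

View pics/w3.png

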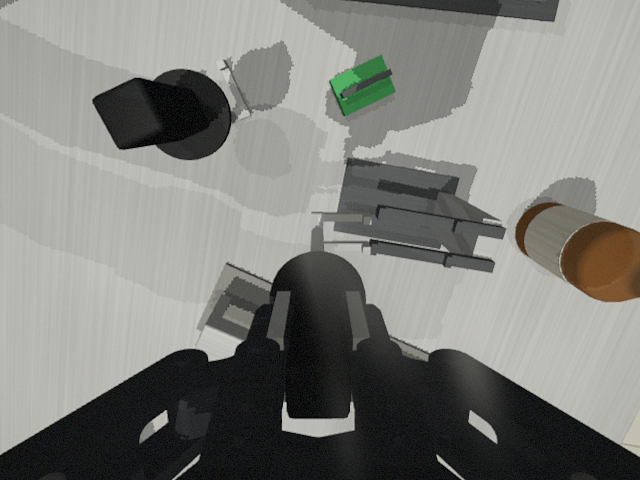

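The tines show at rows 217 and 243, matching the predicted 216 and 245, so the hook is straight in the grip and facing +tool y. Now to the entry point above the well.

Call:
{"fn": "apply_moves", "kwargs": {"rows": [40, 0, 0, 0, 0, 0, 10, 46, -1, 0, 0, 0, 0, 10, 46, -1, 0, 0, 0, 0, 10, 46, -1, 0, 0, 0, 0, 10, 40, -1, 0, 0, 0, 0, 10, 12.7, -1.2, 0, 0, 0, 0.093, 10, 0, 0, 0, 0, 0, 0, 10, 0, 0, 0, 0, 0, 0, 10]}}

```text
time_s: 6.75
eef_pos: [0.4292, 0.2039, 0.3015]
ee_rot: [-0.0, 0.662, 0.749, -0.001]
ft_force: [0.3, -1.3, -1.0]
gripper_width: 0.0168
gripper_force: 88.6
```

```bash
python3 - <<'E'
from h import *
togo(*wl(-103),.174,7)
c=cam("wrist"); W=cloud(c); L=(W[...,:2]-[.5325,.2175])@np.array([[np.cos(A),-np.sin(A)],[np.sin(A),np.cos(A)]])*1000
m=(W[...,2]>.055)&(W[...,2]<.066)&(abs(L[...,0])<118)&(abs(L[...,1])<28)
n,lab,st,ce=cv2.connectedComponentsWithStats(m.astype(np.uint8))
for i in range(1,n):
    if st[i,4]>25: p=L[lab==i]; print(st[i,4],p.mean(0).round(1),p.min(0).round(1),p.max(0).round(1))
E
```

```text
t 6.75 pos [0.4292 0.2039 0.3015] yaw 7.05 | shift now-axes [  0.9   1.4 127.5] shift after-turn [  0.8   1.2 127.5] turn [-0.001  0.001  0.001] w 16.8 gf 88.6 F [ 0.3 -1.3 -1. ] tilt [-0.001 -0.001 -1.   ] j [-0.78  0.23  0.27  2.09 -0.08  0.83 -0.34]
207 [-58.9   3.8] [-61.6 -14. ] [-56.   19.3]
305 [-15.   -1.5] [-18.  -23.1] [-11.4  19.5]
331 [34.  -0.6] [ 30.7 -21. ] [38.5 19.4]
383 [78.5 -2.1] [ 75.1 -24.1] [83.2 19.5]
```

Call:
{"fn": "apply_moves", "kwargs": {"rows": [0.9, 1, 30, 0, 0, 0, 10, 0, 0, 35, 0, 0, 0, 10, 0, 0, 30, 0, 0, 0, 10, 0, 0, 20, 0, 0, 0, 10, 0, 0, 12, 0, 0, 0, 10, 0, 0, 0, 0, 0, 0, 10, 0, 0, 0, 0, 0, 0, 10]}}

```text
time_s: 7.68
eef_pos: [0.4308, 0.2059, 0.1759]
ee_rot: [0.0, 0.663, 0.749, 0.0]
ft_force: [0.3, -0.2, -2.1]
gripper_width: 0.0171
gripper_force: 88.4
```

```bash
python3 - <<'E'
from h import *
togo(*wl(-76.5),.174,7)
E
```

```text
t 7.67 pos [0.4308 0.2059 0.1759] yaw 6.98 | shift now-axes [-1.  25.9  1.9] shift after-turn [-1.  25.9  1.9] turn [ 0.001 -0.    -0.   ] w 17.1 gf 88.4 F [ 0.3 -0.2 -2.1] tilt [ 0.001  0.    -1.   ] j [-0.72  0.42  0.21  2.23 -0.17  0.51 -0.25]
```

Call:
{"fn": "apply_moves", "kwargs": {"rows": [-0.5, 0, 2.5, 0, 0, 0, 10, 0, 0, 0, 0, 0, 0, 10, 0, 6, 0, 0, 0, 0, 10, 0, 7, 0, 0, 0, 0, 10, 0, 7, 0, 0, 0, 0, 10, 0, 6, 0, 0, 0, 0, 10, 0, 0, 0, 0, 0, 0, 10, 0, 0, -8, 0, 0, 0, 10, 0, 0, -12, 0, 0, 0, 10, 0, 0, -20, 0, 0, 0, 10, 0, 0, 0, 0, 0, 0, 10]}}

```text
time_s: 9.05
eef_pos: [0.4568, 0.2091, 0.2144]
ee_rot: [0.0, 0.663, 0.749, 0.002]
ft_force: [-0.2, 0.5, -3.1]
gripper_width: 0.0168
gripper_force: 88.9
```

```bash
python3 - <<'E'
from h import *
togo(*wl(-76.5),.378,7)
c=cam("wrist"); cv2.imwrite("pics/w4.png",c["color"])
E
```

```text
t 9.05 pos [0.4568 0.2091 0.2144] yaw 7.0 | shift now-axes [  -0.7    0.2 -163.6] shift after-turn [  -0.9   -0.3 -163.6] turn [ 0.003 -0.001  0.   ] w 16.8 gf 88.9 F [-0.2  0.5 -3.1] tilt [ 0.003  0.002 -1.   ] j [-0.72  0.38  0.24  2.14 -0.15  0.63 -0.26]
```

View pics/w4.png

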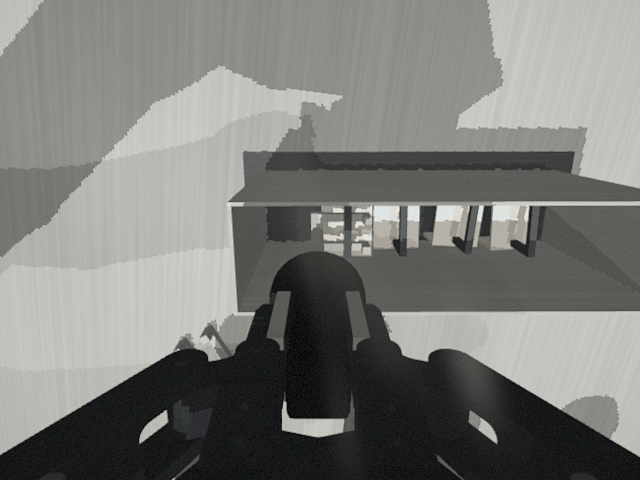

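Guard 1's bail sits on the tines at about (345,230), with the remaining three bails at x=403, 470 and 532. Lift and carry it to the rail.

Call:
{"fn": "apply_moves", "kwargs": {"rows": [0, 0, -30, 0, 0, 0, 10, 0, 0, -45, 0, 0, 0, 10, 0, 0, -45, 0, 0, 0, 10, 0, 0, -43, 0, 0, 0, 10, -20, 6, 0, 0, 0, 0, 10, -35, 10, 0, 0, 0, 0, 10, -40, 11, 0, 0, 0, 0, 10, -40, 11, 0, 0, 0, 0, 10, -40, 11, 0, 0, 0, 0, 10, -40, 11, 0, 0, 0, 0, 10, -40, 11, 0, 0, 0, 0, 10, -40, 11, 0, 0, 0, 0, 10]}}

```text
time_s: 10.6
eef_pos: [0.5735, -0.0751, 0.3749]
ee_rot: [-0.001, 0.663, 0.749, -0.0]
ft_force: [1.7, 1.1, -3.4]
gripper_width: 0.017
gripper_force: 88.9
```

```bash
python3 - <<'E'
from h import *
togo(*rl(97.5),.30,-13.86)
E
```

```text
t 10.6 pos [ 0.5735 -0.0751  0.3749] yaw 7.01 | shift now-axes [-157.    41.5   74.8] shift after-turn [-131.9   94.6   74.9] turn [-0.001 -0.     0.364] w 17.0 gf 88.9 F [ 1.7  1.1 -3.4] tilt [-0.001  0.    -1.   ] j [-0.29  0.31  0.44  1.8  -0.15  1.07  0.32]
```

Call:
{"fn": "apply_moves", "kwargs": {"rows": [-38, 10, 0, 0, 0, 0, 10, -38, 10, 0, 0, 0, 0, 10, -38, 10, 0, 0, 0, 0, 10, -26, 7, 0, 0, 0, 0, 10, -15, 4, 0, 0, 0, 0, 10, 0, 0, 20, 0, 0, 0.091, 10, 0, 0, 20, 0, 0, 0.091, 10, 0, 0, 20, 0, 0, 0.091, 10, 0, 0, 14, 0, 0, 0.091, 10, 0, 0, 0, 0, 0, 0, 10, 0, 0, 0, 0, 0, 0, 10]}}

```text
time_s: 11.98
eef_pos: [0.6333, -0.2227, 0.3022]
ee_rot: [0.0, 0.787, 0.618, 0.0]
ft_force: [-0.9, -0.4, -1.5]
gripper_width: 0.0172
gripper_force: 88.8
```

```bash
python3 - <<'E'
from h import *
togo(*rl(97.5),.228,-13.86)
c=cam("side"); np.savez("s5.npz",**c); cv2.imwrite("pics/s5.png",cv2.resize(c["color"][180:400,220:500],None,fx=2.5,fy=2.5))
# wrist: rail and guard pts
c=cam("wrist"); np.savez("w5.npz",**c)
E
```

```text
t 11.97 pos [ 0.6333 -0.2227  0.3022] yaw -13.72 | shift now-axes [-3.   1.2 74.2] shift after-turn [-3.   1.2 74.2] turn [ 0.    -0.     0.002] w 17.2 gf 88.8 F [-0.9 -0.4 -1.5] tilt [ 0. -0. -1.] j [-0.08  0.52  0.53  1.69 -0.3   1.01  0.31]
```

View pics/s5.png

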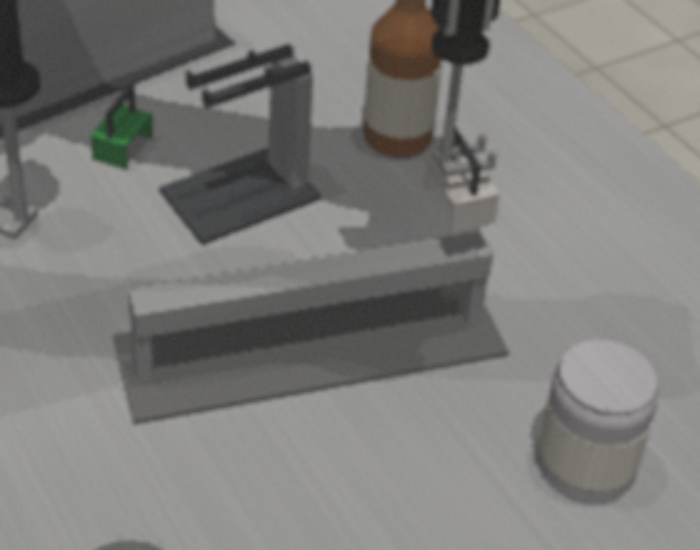

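The guard hangs level from the tines at (470,190), above the far end of the rail. Lower it.

Call:
{"fn": "apply_moves", "kwargs": {"rows": [-3, 1, 0, 0, 0, 0, 10, 0, 0, 12, 0, 0, 0, 10, 0, 0, 15, 0, 0, 0, 10, 0, 0, 15, 0, 0, 0, 10, 0, 0, 12, 0, 0, 0, 10, 0, 0, 0, 0, 0, 0, 10, 0, 0, 0, 0, 0, 0, 10]}}

```text
time_s: 12.95
eef_pos: [0.6335, -0.2264, 0.2481]
ee_rot: [0.0, 0.787, 0.617, 0.0]
ft_force: [0.5, -0.3, -3.4]
gripper_width: 0.0164
gripper_force: 88.9
```

```bash
python3 - <<'E'
from h import *
togo(*rl(97.5),.2275,-13.86)
c=cam("side"); W=cloud(c); g=c["color"].astype(int)
r=RR; L=(W[...,:2]-[.5391,-.2025])@np.array([[np.cos(r),-np.sin(r)],[np.sin(r),np.cos(r)]])*1000
m=(abs(L[...,0]-115)<35)&(abs(L[...,1])<40)&(W[...,2]>.055)&(W[...,2]<.13)&(g.min(-1)>130)
P=np.c_[L[m],W[m][:,2]*1000]; print(m.sum(),P.min(0).round(1),P.max(0).round(1))
E
```

```text
t 12.95 pos [ 0.6335 -0.2264  0.2481] yaw -13.87 | shift now-axes [ 0.6  0.1 20.6] shift after-turn [ 0.6  0.1 20.6] turn [ 0.  0. -0.] w 16.4 gf 88.9 F [ 0.5 -0.3 -3.4] tilt [ 0. -0. -1.] j [-0.06  0.57  0.5   1.74 -0.33  0.91  0.34]
91 [ 98.3 -24.3  92. ] [132.1  22.3 128. ]
```

Call:
{"fn": "apply_moves", "kwargs": {"rows": [0, 0, 8, 0, 0, 0, 10, 0, 0, 8, 0, 0, 0, 10, 0, 0, 4.5, 0, 0, 0, 10, 0, 0, 0, 0, 0, 0, 10, 0, 0, 0, 0, 0, 0, 10, 0, -8, 0, 0, 0, 0, 10, 0, -12, 0, 0, 0, 0, 10, 0, -15, 0, 0, 0, 0, 10, 0, -15, 0, 0, 0, 0, 10, 0, 0, 0, 0, 0, 0, 10]}}

```text
time_s: 14.25
eef_pos: [0.5834, -0.2139, 0.2277]
ee_rot: [-0.0, 0.787, 0.616, 0.0]
ft_force: [-0.4, -0.1, -1.0]
gripper_width: 0.0168
gripper_force: 89.0
```

```bash
cat >> h.py <<'E'
def railchk(xs):
    c=cam("side"); W=cloud(c); g=c["color"].astype(int)
    r=RR; L=(W[...,:2]-[.5391,-.2025])@np.array([[np.cos(r),-np.sin(r)],[np.sin(r),np.cos(r)]])*1000
    for x in xs:
        m=(abs(L[...,0]-x)<24)&(abs(L[...,1])<45)&(W[...,2]>.05)&(W[...,2]<.13)&(g.min(-1)>130)
        m2=(abs(L[...,0]-x)<24)&(abs(L[...,1])<45)&(W[...,2]>.098)&(W[...,2]<.13)&(g.max(-1)<110)
        P=np.c_[L[m],W[m][:,2]*1000]; Q=np.c_[L[m2],W[m2][:,2]*1000]; print("rail",x,m.sum(),P.min(0).round(1),P.max(0).round(1),"bail",len(Q),Q.min(0).round(1),Q.max(0).round(1),np.median(Q,0).round(1))
    return c
E
python3 - <<'E'
from h import *
togo(*rl(97.5),.375,-13.86)
c=railchk([115]); cv2.imwrite("pics/s6.png",cv2.resize(c["color"][180:400,220:500],None,fx=2.5,fy=2.5))
E
```

```text
t 14.25 pos [ 0.5834 -0.2139  0.2277] yaw -13.89 | shift now-axes [   0.6   51.7 -147.3] shift after-turn [   0.5   51.7 -147.3] turn [-0.    -0.    -0.001] w 16.8 gf 89.0 F [-0.4 -0.1 -1. ] tilt [-0.     0.001 -1.   ] j [-0.07  0.53  0.49  1.88 -0.34  0.81  0.36]
rail 115 282 [ 91.  -25.4  81.1] [137.1  29.2 114.7] bail 87 [109.2 -23.6  98.3] [117.   26.9 119.8] [112.6  -1.8 115.4]
```

View pics/s6.png

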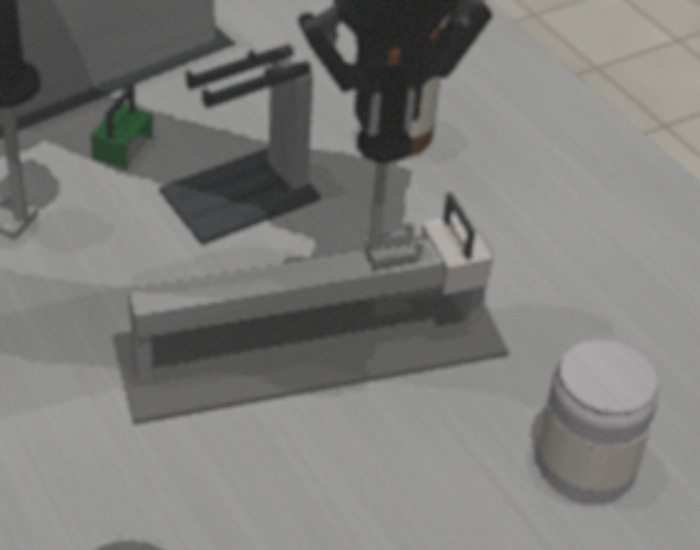

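Guard 1 straddles the bar flat at about (460,255), and the hook is clear to its left at (395,250). Next is guard 2.

Call:
{"fn": "apply_moves", "kwargs": {"rows": [0, 0, -40, 0, 0, 0, 10, 0, 0, -40, 0, 0, 0, 10, 30, -16, 0, 0, 0, 0, 10, 45, -24, 0, 0, 0, 0, 10, 48, -26, 0, 0, 0, 0, 10, 48, -26, 0, 0, 0, 0, 10, 48, -26, 0, 0, 0, 0, 10, 48, -26, 0, 0, 0, 0, 10, 48, -26, 0, 0, 0, 0, 10, 40, -21, 0, 0, 0, 0, 10, 30, -16, 0, 0, 0, 0, 10, 0, 0, 0, 0, 0, -0.182, 10]}}

```text
time_s: 15.8
eef_pos: [0.4755, 0.213, 0.3071]
ee_rot: [-0.0, 0.725, 0.689, 0.0]
ft_force: [0.4, -0.7, -1.9]
gripper_width: 0.0166
gripper_force: 89.0
```

```bash
python3 - <<'E'
from h import *
togo(*wl(-58),.174,8)
E
```

```text
t 15.8 pos [0.4755 0.213  0.3071] yaw -2.96 | shift now-axes [ -2.7  -0.5 133.1] shift after-turn [ -2.5  -0.9 133.1] turn [ 0.    -0.001 -0.191] w 16.6 gf 89.0 F [ 0.4 -0.7 -1.9] tilt [ 0.     0.001 -1.   ] j [-0.88  0.3   0.46  2.01 -0.17  0.88 -0.38]
```

Call:
{"fn": "apply_moves", "kwargs": {"rows": [-2.6, -0.5, 0, 0, 0, -0.1, 10, 0, 0, 0, 0, 0, -0.091, 10, 0, 0, 0, 0, 0, 0, 10]}}

```text
time_s: 16.18
eef_pos: [0.4758, 0.2068, 0.3075]
ee_rot: [0.0, 0.66, 0.752, 0.0]
ft_force: [0.3, -0.4, -2.0]
gripper_width: 0.0171
gripper_force: 89.0
```

```bash
cat >> h.py <<'E'
def wellchk():
    c=cam("wrist"); W=cloud(c); L=(W[...,:2]-[.5325,.2175])@np.array([[np.cos(A),-np.sin(A)],[np.sin(A),np.cos(A)]])*1000
    m=(W[...,2]>.055)&(W[...,2]<.066)&(abs(L[...,0])<116)&(abs(L[...,1])<28)
    n,lab,st,ce=cv2.connectedComponentsWithStats(m.astype(np.uint8))
    for i in range(1,n):
        if st[i,4]>25: p=L[lab==i]; print("bail",st[i,4],p.mean(0).round(1),p.min(0).round(1),p.max(0).round(1),cv2.minAreaRect(p.astype(np.float32))[1:])
    return c
E
python3 - <<'E'
from h import *
togo(*wl(-58),.174,8); wellchk()
E
```

```text
t 16.18 pos [0.4758 0.2068 0.3075] yaw 7.46 | shift now-axes [  3.6  -0.5 133.5] shift after-turn [  3.6  -0.4 133.5] turn [ 0.001 -0.    -0.009] w 17.1 gf 89.0 F [ 0.3 -0.4 -2. ] tilt [ 0.001  0.    -1.   ] j [-0.84  0.29  0.41  2.01 -0.15  0.87 -0.21]
bail 225 [-14.9   2.6] [-17.9 -15.3] [-11.8  19.9] ((4.985109806060791, 35.2810173034668), 2.312530040740967)
bail 292 [32.6  0. ] [ 30.1 -20.7] [35.9 20.4] ((41.109169006347656, 5.524927139282227), 89.36475372314453)
bail 303 [68.5  1. ] [ 65.7 -18.8] [71.9 20.7] ((39.534690856933594, 5.599855899810791), 88.92608642578125)
```

Guard 4 now sits about 10 mm closer to guard 3 (the announced knock); guard 2 is unmoved.

Call:
{"fn": "apply_moves", "kwargs": {"rows": [3.6, -0.5, 20, 0, 0, -0.009, 10, 0, 0, 35, 0, 0, 0, 10, 0, 0, 35, 0, 0, 0, 10, 0, 0, 25, 0, 0, 0, 10, 0, 0, 14, 0, 0, 0, 10, 0, 0, 6, 0, 0, 0, 10, 0, 0, 0, 0, 0, 0, 10, 0, 0, 0, 0, 0, 0, 10]}}

```text
time_s: 17.23
eef_pos: [0.4748, 0.2103, 0.173]
ee_rot: [0.0, 0.656, 0.755, 0.001]
ft_force: [0.6, 0.3, -1.3]
gripper_width: 0.0175
gripper_force: 89.1
```

```bash
python3 - <<'E'
from h import *
togo(*wl(-32),.174,8)
E
```

```text
t 17.23 pos [0.4748 0.2103 0.173 ] yaw 8.01 | shift now-axes [-0.4 26.1 -0.9] shift after-turn [-0.4 26.1 -1. ] turn [ 0.001 -0.001  0.   ] w 17.5 gf 89.1 F [ 0.6  0.3 -1.3] tilt [ 0.001  0.001 -1.   ] j [-0.75  0.47  0.32  2.15 -0.27  0.56 -0.09]
```

Call:
{"fn": "apply_moves", "kwargs": {"rows": [0, 6, -0.5, 0, 0, 0, 10, 0, 7, 0, 0, 0, 0, 10, 0, 7, 0, 0, 0, 0, 10, 0, 6, 0, 0, 0, 0, 10, 0, 0, 0, 0, 0, 0, 10, 0, 0, -8, 0, 0, 0, 10, 0, 0, -15, 0, 0, 0, 10, 0, 0, -30, 0, 0, 0, 10, 0, 0, -45, 0, 0, 0, 10, 0, 0, -45, 0, 0, 0, 10, 0, 0, -45, 0, 0, 0, 10, 0, 0, -16, 0, 0, 0, 10]}}

```text
time_s: 18.73
eef_pos: [0.5006, 0.2136, 0.3801]
ee_rot: [0.001, 0.656, 0.755, 0.002]
ft_force: [-0.4, 0.4, -3.3]
gripper_width: 0.017
gripper_force: 89.5
```

```bash
python3 - <<'E'
from h import *
togo(*rl(49),.305,-13.86)
c=wellchk(); cv2.imwrite("pics/w7.png",cv2.resize(c["color"],(480,360)))
E
```

```text
t 18.73 pos [0.5006 0.2136 0.3801] yaw 8.01 | shift now-axes [-435.9   25.3   74.3] shift after-turn [-394.8  186.1   75.1] turn [ 0.004 -0.003  0.382] w 17.0 gf 89.5 F [-0.4  0.4 -3.3] tilt [ 0.004  0.003 -1.   ] j [-0.85  0.25  0.44  1.86 -0.12  1.05 -0.22]
bail 188 [32.8  1.7] [ 30.5 -20.2] [35.9 21.2] ((41.33855056762695, 5.275736331939697), 89.38335418701172)
bail 206 [68.6  1.8] [ 65.9 -18.7] [71.9 21.9] ((40.5606689453125, 5.673205375671387), 88.4837875366211)
```

View pics/w7.png

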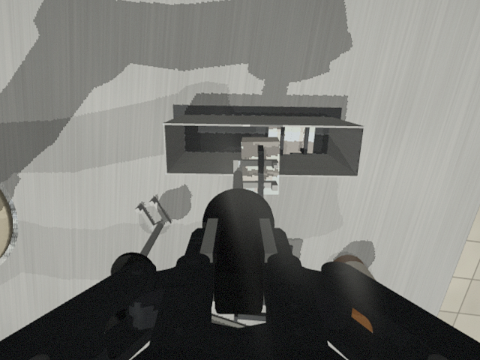

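Guard 2 is on the tines at (262,165), clear above the well. Guards 3 and 4 remain at (280,140) and (305,140).

Call:
{"fn": "apply_moves", "kwargs": {"rows": [-25, 2, 0, 0, 0, 0, 10, -40, 2, 0, 0, 0, 0, 10, -52, 3, 0, 0, 0, 0, 10, -52, 3, 0, 0, 0, 0, 10, -52, 3, 0, 0, 0, 0, 10, -52, 3, 0, 0, 0, 0, 10, -52, 3, 0, 0, 0, 0, 10, -52, 3, 0, 0, 0, 0, 10, -35, 2, 0, 0, 0, 0, 10, -24, 1, 0, 0, 0, 0, 10, 0, 0, 10, 0, 0, 0.13, 10, 0, 0, 15, 0, 0, 0.13, 10]}}

```text
time_s: 20.27
eef_pos: [0.585, -0.2148, 0.3501]
ee_rot: [-0.001, 0.75, 0.661, -0.001]
ft_force: [0.5, -0.2, -3.4]
gripper_width: 0.0174
gripper_force: 89.2
```

```bash
python3 - <<'E'
from h import *
togo(*rl(49),.25,-13.86)
E
```

```text
t 20.27 pos [ 0.585  -0.2148  0.3501] yaw -7.18 | shift now-axes [  0.7   1.7 100.1] shift after-turn [  0.9   1.4 100.1] turn [-0.002 -0.     0.117] w 17.4 gf 89.2 F [ 0.5 -0.2 -3.4] tilt [-0.002  0.    -1.   ] j [-0.16  0.42  0.62  1.74 -0.28  1.07  0.43]
```

Call:
{"fn": "apply_moves", "kwargs": {"rows": [0, 0, 15, 0, 0, 0.12, 10, 0, 0, 20, 0, 0, 0, 10, 0, 0, 5, 0, 0, 0, 10, 0, 0, 0, 0, 0, 0, 10, 0, 0, 0, 0, 0, 0, 10]}}

```text
time_s: 20.9
eef_pos: [0.586, -0.2147, 0.3123]
ee_rot: [0.0, 0.787, 0.617, 0.0]
ft_force: [-0.6, -1.0, -2.7]
gripper_width: 0.0167
gripper_force: 89.3
```

```bash
python3 - <<'E'
from h import *
togo(*rl(49),.2275,-13.86)
E
```

```text
t 20.9 pos [ 0.586  -0.2147  0.3123] yaw -13.76 | shift now-axes [ 0.6  0.5 84.8] shift after-turn [ 0.6  0.6 84.8] turn [0.001 0.    0.002] w 16.7 gf 89.3 F [-0.6 -1.  -2.7] tilt [ 0.001 -0.    -1.   ] j [-0.16  0.46  0.64  1.79 -0.32  0.99  0.36]
```

Call:
{"fn": "apply_moves", "kwargs": {"rows": [0.5, 0.5, 15, 0, 0, 0, 10, 0, 0, 20, 0, 0, 0, 10, 0, 0, 15, 0, 0, 0, 10, 0, 0, 12, 0, 0, 0, 10, 0, 0, 9, 0, 0, 0, 10, 0, 0, 8, 0, 0, 0, 10, 0, 0, 6, 0, 0, 0, 10, 0, 0, 0, 0, 0, 0, 10, 0, 0, 0, 0, 0, 0, 10]}}

```text
time_s: 22.02
eef_pos: [0.5866, -0.2142, 0.2271]
ee_rot: [0.0, 0.787, 0.617, 0.0]
ft_force: [0.0, -0.5, -2.0]
gripper_width: 0.0169
gripper_force: 89.3
```

```bash
python3 - <<'E'
from h import *
togo(*rl(49),.2275,-13.86); railchk([113,66])
E
```

```text
t 22.02 pos [ 0.5866 -0.2142  0.2271] yaw -13.75 | shift now-axes [ 0.   0.1 -0.4] shift after-turn [ 0.   0.1 -0.4] turn [0.001 0.    0.002] w 16.9 gf 89.3 F [ 0.  -0.5 -2. ] tilt [ 0.001 -0.    -1.   ] j [-0.12  0.55  0.58  1.88 -0.4   0.83  0.43]
rail 113 273 [ 89.2 -25.   78.8] [136.9  28.8 115.3] bail 87 [108.9 -21.   98. ] [117.8  26.6 118.9] [112.7  -0.3 114.8]
rail 66 119 [ 50.5 -29.5  78.8] [89.7  8.9 91.5] bail 208 [ 42.3 -29.1  98.1] [ 81.6  21.2 129.9] [ 63.2  -3.4 111.5]
```

Call:
{"fn": "apply_moves", "kwargs": {"rows": [0, -8, 0, 0, 0, 0, 10, 0, -14, 0, 0, 0, 0, 10, 0, -16, 0, 0, 0, 0, 10, 0, -12, 0, 0, 0, 0, 10, 0, 0, -30, 0, 0, 0, 10, 0, 0, -50, 0, 0, 0, 10, 30, -8, 0, 0, 0, 0, 10, 45, -13, 0, 0, 0, 0, 10, 50, -14, 0, 0, 0, 0, 10, 50, -14, 0, 0, 0, 0, 10, 50, -14, 0, 0, 0, 0, 10, 50, -14, 0, 0, 0, 0, 10]}}

```text
time_s: 23.58
eef_pos: [0.5276, 0.0847, 0.307]
ee_rot: [-0.0, 0.787, 0.617, 0.0]
ft_force: [0.6, -0.0, -0.8]
gripper_width: 0.0171
gripper_force: 89.7
```

```bash
python3 - <<'E'
from h import *
togo(*wl(-10.5),.305,7.5); railchk([113,66])
E
```

```text
t 23.57 pos [0.5276 0.0847 0.307 ] yaw -13.75 | shift now-axes [126.4 -36.6   2.1] shift after-turn [131.1  11.7   2. ] turn [ 0.    -0.001 -0.371] w 17.1 gf 89.7 F [ 0.6 -0.  -0.8] tilt [ 0.     0.001 -1.   ] j [-0.74  0.34  0.65  1.99 -0.26  0.9  -0.2 ]
rail 113 299 [ 89.2 -25.8  78.6] [136.5  31.4 111.7] bail 90 [108.6 -22.2  98.2] [117.3  27.8 120.6] [113.    0.3 114.9]
rail 66 311 [ 42.1 -30.6  78.6] [ 90.   23.5 112.3] bail 93 [ 61.  -27.6  98.2] [ 69.   20.8 120.4] [ 65.   -6.3 114.9]
```

Call:
{"fn": "apply_moves", "kwargs": {"rows": [45, -13, 0, 0, 0, 0, 10, 40, -12, 0, 0, 0, 0, 10, 28, -8, 0, 0, 0, 0, 10, 12, -3, 0, 0, 0, 0, 10, 0, 0, 0, 0, 0, -0.124, 10, 0, 0, 0, 0, 0, -0.124, 10, 0, 0, 0, 0, 0, -0.124, 10, 0, 0, 0, 0, 0, 0, 10, 0, 0, 0, 0, 0, 0, 10]}}

```text
time_s: 24.75
eef_pos: [0.5232, 0.2124, 0.3069]
ee_rot: [0.0, 0.66, 0.751, 0.0]
ft_force: [0.4, 0.2, -0.9]
gripper_width: 0.0169
gripper_force: 89.5
```

```bash
python3 - <<'E'
from h import *
togo(*wl(-10.5),.174,7.5); wellchk()
E
```

```text
t 24.75 pos [0.5232 0.2124 0.3069] yaw 7.36 | shift now-axes [  3.9  -0.6 132.9] shift after-turn [  3.9  -0.6 132.9] turn [ 0.     0.    -0.002] w 16.9 gf 89.5 F [ 0.4  0.2 -0.9] tilt [ 0. -0. -1.] j [-0.87  0.37  0.52  1.92 -0.23  0.91 -0.1 ]
bail 233 [32.9  2.7] [ 30.2 -16. ] [35.6 20.5] ((36.523197174072266, 5.157761096954346), 89.37972259521484)
bail 277 [68.8  1. ] [ 66.1 -19. ] [72.1 20.6] ((39.69038772583008, 5.522141456604004), 88.85304260253906)
```

Call:
{"fn": "apply_moves", "kwargs": {"rows": [3.9, -0.6, 20, 0, 0, 0, 10, 0, 0, 35, 0, 0, 0, 10, 0, 0, 35, 0, 0, 0, 10, 0, 0, 25, 0, 0, 0, 10, 0, 0, 12, 0, 0, 0, 10, 0, 0, 6, 0, 0, 0, 10, 0, 0, 0, 0, 0, 0, 10, 0, 0, 0, 0, 0, 0, 10]}}

```text
time_s: 25.8
eef_pos: [0.5225, 0.2171, 0.1746]
ee_rot: [0.0, 0.659, 0.752, 0.001]
ft_force: [-1.0, 1.2, -0.9]
gripper_width: 0.0169
gripper_force: 89.6
```

```bash
python3 - <<'E'
from h import *
togo(*wl(15.5),.174,7.5)
E
```

```text
t 25.8 pos [0.5225 0.2171 0.1746] yaw 7.55 | shift now-axes [-1.1 25.5  0.6] shift after-turn [-1.  25.5  0.6] turn [ 0.001 -0.     0.001] w 16.9 gf 89.6 F [-1.   1.2 -0.9] tilt [ 0.001  0.001 -1.   ] j [-0.78  0.53  0.42  2.05 -0.36  0.63  0.01]
```

Call:
{"fn": "apply_moves", "kwargs": {"rows": [-0.5, 6, 0.5, 0, 0, 0, 10, 0, 7, 0, 0, 0, 0, 10, 0, 7, 0, 0, 0, 0, 10, 0, 5.5, 0, 0, 0, 0, 10, 0, 0, 0, 0, 0, 0, 10, 0, 0, -8, 0, 0, 0, 10, 0, 0, -15, 0, 0, 0, 10, 0, 0, -30, 0, 0, 0, 10, 0, 0, -45, 0, 0, 0, 10, 0, 0, -45, 0, 0, 0, 10, 0, 0, -45, 0, 0, 0, 10, 0, 0, -16, 0, 0, 0, 10]}}

```text
time_s: 27.3
eef_pos: [0.5479, 0.2196, 0.3808]
ee_rot: [0.001, 0.659, 0.752, 0.002]
ft_force: [0.9, -0.4, -2.5]
gripper_width: 0.0169
gripper_force: 89.7
```

```bash
python3 - <<'E'
from h import *
togo(*rl(0),.305,-13.86)
c=wellchk(); W=cloud(c); o=get_obs(); p=np.array(o["eef_pos"])
m=(W[...,2]>p[2]-.16)&(W[...,2]<p[2]-.135)&(np.hypot(W[...,0]-p[0],W[...,1]-p[1])<.06)&(c["color"].min(-1)>130); P=(W[m]-p)*1000; print("guard on hook",m.sum(),P.min(0).round(),P.max(0).round())
E
```

```text
t 27.3 pos [0.5479 0.2196 0.3808] yaw 7.55 | shift now-axes [-417.4  -64.5   74.7] shift after-turn [-411.9   92.6   75.8] turn [ 0.004 -0.003  0.374] w 16.9 gf 89.7 F [ 0.9 -0.4 -2.5] tilt [ 0.004  0.002 -1.   ] j [-0.88  0.33  0.55  1.77 -0.19  1.09 -0.13]
bail 62 [69.2 15.5] [66.7  9.2] [71.9 21.6] ((12.483484268188477, 5.089653491973877), 87.37416076660156)
guard on hook 1626 [   1.  -22. -155.] [  41.   32. -150.]
```

Guard 3 is on the hook (its plate is visible 152 mm under the TCP). Carry it to the rail.

Call:
{"fn": "apply_moves", "kwargs": {"rows": [-25, -4, 0, 0, 0, 0, 10, -38, -6, 0, 0, 0, 0, 10, -50, -8, 0, 0, 0, 0, 10, -50, -8, 0, 0, 0, 0, 10, -50, -8, 0, 0, 0, 0, 10, -50, -8, 0, 0, 0, 0, 10, -50, -8, 0, 0, 0, 0, 10, -48, -7, 0, 0, 0, 0, 10, -34, -5, 0, 0, 0, 0, 10, -22, -2.5, 0, 0, 0, 0, 10, 0, 0, 10, 0, 0, 0.13, 10, 0, 0, 15, 0, 0, 0.13, 10]}}

```text
time_s: 28.85
eef_pos: [0.5366, -0.2033, 0.3506]
ee_rot: [-0.001, 0.753, 0.658, -0.001]
ft_force: [0.3, 0.0, -3.0]
gripper_width: 0.0165
gripper_force: 89.4
```

Call:
{"fn": "apply_moves", "kwargs": {"rows": [0, 0, 15, 0, 0, 0.114, 10, 0, 0, 20, 0, 0, 0, 10, 0, 0, 6, 0, 0, 0, 10, 0, 0, 0, 0, 0, 0, 10, 0, 0, 0, 0, 0, 0, 10]}}

```text
time_s: 29.48
eef_pos: [0.5383, -0.2025, 0.3118]
ee_rot: [0.0, 0.787, 0.616, 0.0]
ft_force: [-0.2, -0.7, -3.0]
gripper_width: 0.017
gripper_force: 89.4
```

```bash
python3 - <<'E'
from h import *
togo(*rl(0),.2275,-13.86)
E
```

```text
t 29.48 pos [ 0.5383 -0.2025  0.3118] yaw -13.88 | shift now-axes [ 0.2  0.7 84.3] shift after-turn [ 0.2  0.8 84.3] turn [ 0.001  0.    -0.   ] w 17.0 gf 89.4 F [-0.2 -0.7 -3. ] tilt [ 0.001 -0.    -1.   ] j [-0.24  0.41  0.72  1.9  -0.33  0.95  0.39]
```

Call:
{"fn": "apply_moves", "kwargs": {"rows": [0, 0.5, 15, 0, 0, 0, 10, 0, 0, 20, 0, 0, 0, 10, 0, 0, 15, 0, 0, 0, 10, 0, 0, 12, 0, 0, 0, 10, 0, 0, 9, 0, 0, 0, 10, 0, 0, 8, 0, 0, 0, 10, 0, 0, 5, 0, 0, 0, 10, 0, 0, 0, 0, 0, 0, 10, 0, 0, 0, 0, 0, 0, 10]}}

```text
time_s: 30.6
eef_pos: [0.539, -0.2023, 0.2276]
ee_rot: [0.0, 0.787, 0.617, 0.0]
ft_force: [0.1, 0.9, -0.7]
gripper_width: 0.017
gripper_force: 89.5
```

```bash
python3 - <<'E'
from h import *
togo(*rl(-50),.2275,-13.86); railchk([17])
E
```

```text
t 30.6 pos [ 0.539  -0.2023  0.2276] yaw -13.87 | shift now-axes [ -0.2 -49.8   0.1] shift after-turn [ -0.2 -49.8   0.1] turn [ 0.001  0.    -0.   ] w 17.0 gf 89.5 F [ 0.1  0.9 -0.7] tilt [ 0.001 -0.    -1.   ] j [-0.18  0.51  0.65  1.99 -0.43  0.78  0.48]
rail 17 111 [  0.8 -27.3  78.8] [ 40.2   8.7 101.2] bail 203 [ -6.4 -26.1  98.1] [ 32.7  23.6 130. ] [ 15.3  -3.2 110.2]
```

Call:
{"fn": "apply_moves", "kwargs": {"rows": [0, -8, 0, 0, 0, 0, 10, 0, -14, 0, 0, 0, 0, 10, 0, -16, 0, 0, 0, 0, 10, 0, -12, 0, 0, 0, 0, 10, 0, 0, -30, 0, 0, 0, 10, 0, 0, -50, 0, 0, 0, 10, 30, -2, 0, 0, 0, 0, 10, 45, -4, 0, 0, 0, 0, 10, 50, -4, 0, 0, 0, 0, 10, 50, -4, 0, 0, 0, 0, 10, 50, -4, 0, 0, 0, 0, 10, 50, -4, 0, 0, 0, 0, 10]}}

```text
time_s: 32.15
eef_pos: [0.5343, 0.0836, 0.3075]
ee_rot: [-0.0, 0.787, 0.617, 0.0]
ft_force: [0.7, -1.3, -1.5]
gripper_width: 0.0167
gripper_force: 89.9
```

Call:
{"fn": "apply_moves", "kwargs": {"rows": [48, -4, 0, 0, 0, 0, 10, 45, -4, 0, 0, 0, 0, 10, 32, -3, 0, 0, 0, 0, 10, 15, -1, 0, 0, 0, 0, 10, 0, 0, 0, 0, 0, -0.124, 10, 0, 0, 0, 0, 0, -0.124, 10, 0, 0, 0, 0, 0, -0.124, 10, 0, 0, 0, 0, 0, 0, 10, 0, 0, 0, 0, 0, 0, 10]}}

```text
time_s: 33.28
eef_pos: [0.5567, 0.2201, 0.3074]
ee_rot: [0.0, 0.661, 0.75, 0.0]
ft_force: [-0.9, -0.1, -1.8]
gripper_width: 0.017
gripper_force: 89.5
```

```bash
python3 - <<'E'
from h import *
togo(*wl(25.7),.174,7.5); wellchk(); railchk([113,65,16])
E
```

```text
t 33.27 pos [0.5567 0.2201 0.3074] yaw 7.24 | shift now-axes [  0.4   1.4 133.4] shift after-turn [  0.4   1.4 133.4] turn [ 0.    -0.    -0.005] w 17.0 gf 89.5 F [-0.9 -0.1 -1.8] tilt [ 0.  0. -1.] j [-0.88  0.42  0.59  1.85 -0.29  0.95 -0.04]
bail 203 [69.   3.8] [ 66.3 -12.6] [71.9 19.3] ((31.972484588623047, 5.261021137237549), 88.87673950195312)
rail 113 283 [ 89.7 -24.3  77.1] [136.2  31.  114.1] bail 88 [108.9 -21.5  98.3] [117.5  25.9 120.2] [112.4   1.7 115.3]
rail 65 298 [ 41.4 -29.7  81.3] [ 89.   22.2 114.9] bail 91 [ 61.2 -28.3  98. ] [ 69.6  19.8 120.4] [ 64.7  -4.  115.3]
rail 16 314 [ -8.  -25.9  78. ] [ 39.9  27.  111.9] bail 94 [ 13.8 -25.1  98.4] [ 20.9  23.7 120.2] [ 16.8  -5.8 115.7]
```

Three guards are seated. Now the fourth.

Call:
{"fn": "apply_moves", "kwargs": {"rows": [0.2, 1.4, 20, 0, 0, 0, 10, 0, 0, 35, 0, 0, 0, 10, 0, 0, 35, 0, 0, 0, 10, 0, 0, 25, 0, 0, 0, 10, 0, 0, 12, 0, 0, 0, 10, 0, 0, 6.5, 0, 0, 0, 10, 0, 0, 0, 0, 0, 0, 10, 0, 0, 0, 0, 0, 0, 10]}}

```text
time_s: 34.38
eef_pos: [0.5585, 0.2214, 0.1746]
ee_rot: [0.0, 0.66, 0.752, 0.001]
ft_force: [-0.4, -0.3, -1.6]
gripper_width: 0.017
gripper_force: 89.6
```

```bash
python3 - <<'E'
from h import *
togo(*wl(51.7),.174,7.5)
E
```

```text
t 34.38 pos [0.5585 0.2214 0.1746] yaw 7.44 | shift now-axes [-0.8 25.4  0.6] shift after-turn [-0.9 25.4  0.6] turn [ 0.001 -0.    -0.001] w 17.0 gf 89.6 F [-0.4 -0.3 -1.6] tilt [ 0.001  0.001 -1.   ] j [-0.8   0.58  0.49  1.98 -0.42  0.69  0.08]
```

Call:
{"fn": "apply_moves", "kwargs": {"rows": [-0.5, 6, 0.5, 0, 0, 0, 10, 0, 7, 0, 0, 0, 0, 10, 0, 7, 0, 0, 0, 0, 10, 0, 5.5, 0, 0, 0, 0, 10, 0, 0, 0, 0, 0, 0, 10, 0, 0, -8, 0, 0, 0, 10, 0, 0, -15, 0, 0, 0, 10, 0, 0, -30, 0, 0, 0, 10, 0, 0, -45, 0, 0, 0, 10, 0, 0, -45, 0, 0, 0, 10, 0, 0, -45, 0, 0, 0, 10, 0, 0, -16, 0, 0, 0, 10]}}

```text
time_s: 35.88
eef_pos: [0.584, 0.2237, 0.3809]
ee_rot: [0.001, 0.66, 0.751, 0.002]
ft_force: [0.7, 0.1, -3.4]
gripper_width: 0.0175
gripper_force: 89.7
```

```bash
python3 - <<'E'
from h import *
togo(*rl(-49),.305,-13.86)
c=wellchk(); W=cloud(c); o=get_obs(); p=np.array(o["eef_pos"])
m=(W[...,2]>p[2]-.16)&(W[...,2]<p[2]-.135)&(np.hypot(W[...,0]-p[0],W[...,1]-p[1])<.06)&(c["color"].min(-1)>130); P=(W[m]-p)*1000; print("guard on hook",m.sum(),P.min(0).round(),P.max(0).round())
E
```

```text
t 35.88 pos [0.584  0.2237 0.3809] yaw 7.43 | shift now-axes [-399.2 -145.6   74.6] shift after-turn [-424.6    9.5   75.9] turn [ 0.004 -0.003  0.372] w 17.5 gf 89.7 F [ 0.7  0.1 -3.4] tilt [ 0.004  0.002 -1.   ] j [-0.88  0.4   0.62  1.7  -0.25  1.12 -0.06]
guard on hook 1545 [   1.  -21. -156.] [  41.   34. -136.]
```

Call:
{"fn": "apply_moves", "kwargs": {"rows": [-22, -8, 0, 0, 0, 0, 10, -36, -13, 0, 0, 0, 0, 10, -46, -17, 0, 0, 0, 0, 10, -46, -17, 0, 0, 0, 0, 10, -46, -17, 0, 0, 0, 0, 10, -46, -17, 0, 0, 0, 0, 10, -46, -17, 0, 0, 0, 0, 10, -46, -17, 0, 0, 0, 0, 10, -40, -14, 0, 0, 0, 0, 10, -25, -9, 0, 0, 0, 0, 10, 0, 0, 10, 0, 0, 0.13, 10, 0, 0, 15, 0, 0, 0.13, 10]}}

```text
time_s: 37.42
eef_pos: [0.4885, -0.1915, 0.3508]
ee_rot: [-0.001, 0.754, 0.657, -0.001]
ft_force: [1.0, -0.4, -2.5]
gripper_width: 0.0167
gripper_force: 89.2
```

Call:
{"fn": "apply_moves", "kwargs": {"rows": [0, 0, 15, 0, 0, 0.112, 10, 0, 0, 20, 0, 0, 0, 10, 0, 0, 6, 0, 0, 0, 10, 0, 0, 0, 0, 0, 0, 10, 0, 0, 0, 0, 0, 0, 10]}}

```text
time_s: 38.05
eef_pos: [0.4903, -0.1908, 0.3117]
ee_rot: [0.0, 0.787, 0.616, 0.0]
ft_force: [0.3, -1.0, -2.4]
gripper_width: 0.0169
gripper_force: 89.3
```

```bash
python3 - <<'E'
from h import *
togo(*rl(-49),.2275,-13.86)
E
```

```text
t 38.05 pos [ 0.4903 -0.1908  0.3117] yaw -13.88 | shift now-axes [ 0.4  1.1 84.2] shift after-turn [ 0.4  1.2 84.2] turn [ 0.001  0.    -0.   ] w 16.9 gf 89.3 F [ 0.3 -1.  -2.4] tilt [ 0.001 -0.    -1.   ] j [-0.32  0.35  0.8   2.   -0.32  0.91  0.4 ]
```

Call:
{"fn": "apply_moves", "kwargs": {"rows": [0, 1, 15, 0, 0, 0, 10, 0, 0, 20, 0, 0, 0, 10, 0, 0, 15, 0, 0, 0, 10, 0, 0, 12, 0, 0, 0, 10, 0, 0, 9, 0, 0, 0, 10, 0, 0, 8, 0, 0, 0, 10, 0, 0, 5, 0, 0, 0, 10, 0, 0, 0, 0, 0, 0, 10, 0, 0, 0, 0, 0, 0, 10]}}

```text
time_s: 39.17
eef_pos: [0.4915, -0.1908, 0.2276]
ee_rot: [0.0, 0.787, 0.617, 0.0]
ft_force: [0.3, 0.5, -1.9]
gripper_width: 0.017
gripper_force: 89.5
```

```bash
python3 - <<'E'
from h import *
togo(*rl(-98),.2275,-13.86); railchk([-32])
E
```

```text
t 39.17 pos [ 0.4915 -0.1908  0.2276] yaw -13.86 | shift now-axes [  0.1 -49.    0.1] shift after-turn [  0.1 -49.    0.1] turn [ 0.001 -0.    -0.   ] w 17.0 gf 89.5 F [ 0.3  0.5 -1.9] tilt [ 0.001 -0.    -1.   ] j [-0.23  0.46  0.7   2.09 -0.44  0.74  0.51]
rail -32 109 [-48.9 -25.2  81.8] [-8.3  8.5 99.1] bail 190 [-55.2 -22.5  98. ] [-17.3  25.7 129.1] [-32.   -3.5 112.1]
```

Call:
{"fn": "apply_moves", "kwargs": {"rows": [0, -8, 0, 0, 0, 0, 10, 0, -14, 0, 0, 0, 0, 10, 0, -16, 0, 0, 0, 0, 10, 0, -12, 0, 0, 0, 0, 10, 0, 0, -30, 0, 0, 0, 10, 0, 0, -50, 0, 0, 0, 10, 30, 0, 0, 0, 0, 0, 10, 45, 0, 0, 0, 0, 0, 10, 50, 0, 0, 0, 0, 0, 10, 39, 1, 0, 0, 0, 0, 10, 0, 0, 0, 0, 0, -0.14, 10, 0, 0, 0, 0, 0, -0.137, 10]}}

```text
time_s: 40.72
eef_pos: [0.4825, -0.019, 0.3071]
ee_rot: [-0.0, 0.692, 0.722, -0.0]
ft_force: [-0.1, 0.0, -1.5]
gripper_width: 0.0169
gripper_force: 89.6
```

Call:
{"fn": "apply_moves", "kwargs": {"rows": [0, 0, 0, 0, 0, 0, 10, 0, 0, 0, 0, 0, 0, 10]}}

```text
time_s: 40.98
eef_pos: [0.4827, -0.02, 0.3073]
ee_rot: [-0.0, 0.696, 0.718, 0.0]
ft_force: [-0.2, 0.2, -1.5]
gripper_width: 0.017
gripper_force: 89.6
```

```bash
python3 - <<'E'
from h import *
togo(.4825,-.0195,.178,2); c=railchk([113,65,16,-32]); cv2.imwrite("pics/s8.png",cv2.resize(c["color"][150:350,190:470],None,fx=2.5,fy=2.5))
c=cam("wrist"); W=cloud(c)
m=(W[...,2]>.125)&(W[...,2]<.146)&(abs(W[...,1]+.017)<.03)&(W[...,0]>.51)&(W[...,0]<.66); print(m.sum(),cv2.minAreaRect((W[m][:,:2]*1000).astype(np.float32)))
E
```

```text
t 40.98 pos [ 0.4827 -0.02    0.3073] yaw 1.81 | shift now-axes [  0.5  -0.2 129.3] shift after-turn [  0.5  -0.2 129.3] turn [ 0.    -0.    -0.003] w 17.0 gf 89.6 F [-0.2  0.2 -1.5] tilt [ 0.  0. -1.] j [-0.65  0.27  0.74  2.09 -0.24  0.86  0.26]
rail 113 305 [ 89.  -24.6  77.1] [136.7  29.4 114.6] bail 93 [108.4 -22.6  98.2] [117.8  26.7 119.4] [112.6  -0.4 115.7]
rail 65 318 [ 41.5 -30.6  81.6] [ 89.   23.7 116.1] bail 90 [ 60.3 -28.2  98.5] [ 69.4  22.6 119.4] [ 64.7  -4.2 115.5]
rail 16 334 [ -7.9 -27.1  78.9] [ 39.9  26.9 111.9] bail 92 [ 13.8 -24.3  98.3] [ 20.9  23.8 119.9] [ 16.9  -3.6 115.3]
rail -32 348 [-55.9 -25.2  75.4] [-8.1 28.7 91.8] bail 81 [-32.7 -23.   98.3] [-27.1  25.8 119.6] [-30.4  -1.9 115.6]
4239 ((578.9156494140625, -16.77204132080078), (100.71129608154297, 44.576961517333984), 1.8004353046417236)
```

View pics/s8.png

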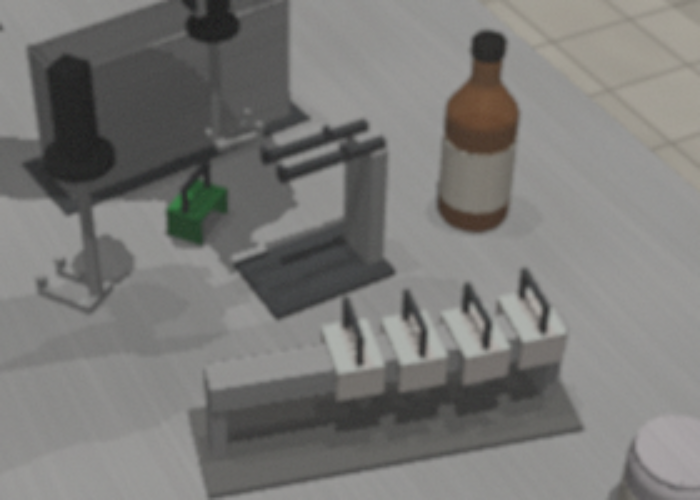

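All four guards sit flat on the rail at (350–530, 340), and the stand is empty at (320,150). The hook waits on the open side. Lower it and bring it in.

Call:
{"fn": "apply_moves", "kwargs": {"rows": [0, 0, 30, 0, 0, 0, 10, 0, 0, 40, 0, 0, 0, 10, 0, 0, 35, 0, 0, 0, 10, 0, 0, 18, 0, 0, 0, 10, 0, 0, 7, 0, 0, 0, 10, 0, 0, 0, 0, 0, 0, 10, 0, 0, 0, 0, 0, 0, 10]}}

```text
time_s: 41.95
eef_pos: [0.4835, -0.0198, 0.178]
ee_rot: [0.0, 0.695, 0.719, 0.001]
ft_force: [0.2, -0.1, -1.4]
gripper_width: 0.0172
gripper_force: 89.6
```

```bash
python3 - <<'E'
from h import *
togo(.562,-.0171,.176,1.8)
E
```

```text
t 41.95 pos [ 0.4835 -0.0198  0.178 ] yaw 1.99 | shift now-axes [-0.  78.5  2.1] shift after-turn [ 0.2 78.5  2. ] turn [ 0.001 -0.     0.003] w 17.2 gf 89.6 F [ 0.2 -0.1 -1.4] tilt [ 0.001  0.    -1.   ] j [-0.48  0.47  0.57  2.23 -0.47  0.56  0.48]
```

Call:
{"fn": "apply_moves", "kwargs": {"rows": [0, 12, 0, 0, 0, 0, 10, 0, 16, 0, 0, 0, 0, 10, 0, 18, 0, 0, 0, 0, 10, 0, 18, 0, 0, 0, 0, 10, 0, 10, 0, 0, 0, 0, 10, 0, 4.5, 0, 0, 0, 0, 10, 0, 0, 0, 0, 0, 0, 10, 0, 0, 0, 0, 0, 0, 10]}}

```text
time_s: 42.95
eef_pos: [0.561, -0.0171, 0.1773]
ee_rot: [-0.0, 0.695, 0.719, -0.0]
ft_force: [0.6, -1.2, -1.3]
gripper_width: 0.0167
gripper_force: 89.6
```

```bash
python3 - <<'E'
from h import *
togo(.562,-.0171,.163,1.8)
E
```

```text
t 42.95 pos [ 0.561  -0.0171  0.1773] yaw 2.0 | shift now-axes [-0.1  1.  14.3] shift after-turn [-0.1  1.  14.3] turn [-0.    -0.     0.003] w 16.7 gf 89.6 F [ 0.6 -1.2 -1.3] tilt [-0.  0. -1.] j [-0.45  0.55  0.56  2.06 -0.47  0.66  0.46]
```

Lower 13.5 mm onto the prongs, then check the force before letting go.

Call:
{"fn": "apply_moves", "kwargs": {"rows": [0, 0.5, 6, 0, 0, 0, 10, 0, 0, 5, 0, 0, 0, 10, 0, 0, 2.5, 0, 0, 0, 10, 0, 0, 0, 0, 0, 0, 10, 0, 0, 0, 0, 0, 0, 10]}}

```text
time_s: 43.58
eef_pos: [0.562, -0.017, 0.1637]
ee_rot: [0.0, 0.695, 0.719, -0.0]
ft_force: [0.1, 1.3, -2.2]
gripper_width: 0.0174
gripper_force: 90.0
```

```bash
python3 - <<'E'
from h import *
togo(.562,-.0171,.163,1.8)
E
```

```text
t 43.58 pos [ 0.562  -0.017   0.1637] yaw 2.01 | shift now-axes [-0.1 -0.1  0.7] shift after-turn [-0.1 -0.1  0.7] turn [0.    0.    0.004] w 17.4 gf 90.0 F [ 0.1  1.3 -2.2] tilt [ 0. -0. -1.] j [-0.44  0.57  0.55  2.07 -0.49  0.63  0.48]
```

Call:
{"fn": "apply_moves", "kwargs": {"rows": [0, 0, 1, 0, 0, 0, 10, 0, 0, 0, 0, 0, 0, 10, 0, 0, 0, 0, 0, 0, 30, 0, 0, 0, 0, 0, 0, 45, 0, 0, 0, 0, 0, 0, 60, 0, 0, 0, 0, 0, 0, 60, 0, 0, -15, 0, 0, 0, 60, 0, 0, -35, 0, 0, 0, 60, 0, 0, -45, 0, 0, 0, 60, 0, 0, -45, 0, 0, 0, 60, 0, 0, 0, 0, 0, 0, 60, 0, 0, 0, 0, 0, 0, 60]}}

```text
time_s: 45.08
eef_pos: [0.5617, -0.0168, 0.303]
ee_rot: [-0.0, 0.695, 0.719, 0.0]
ft_force: [-0.4, 0.2, 0.5]
gripper_width: 0.0601
gripper_force: 0.0
```

```bash
python3 - <<'E'
from h import *
togo(.562,-.0171,.163,1.8)
c=cam("wrist"); W=cloud(c); cv2.imwrite("pics/w9.png",cv2.resize(c["color"],(480,360)))
for lo,hi in((.19,.212),(.136,.142)):
    m=(W[...,2]>lo)&(W[...,2]<hi)&(abs(W[...,1]+.017)<.05)&(abs(W[...,0]-.56)<.04); P=W[m]; print(lo,m.sum(),P.mean(0).round(4),cv2.minAreaRect((P[:,:2]*1000).astype(np.float32)))
c=railchk([113,65,16,-32]); cv2.imwrite("pics/s9.png",c["color"])
E
```

```text
t 45.08 pos [ 0.5617 -0.0168  0.303 ] yaw 2.02 | shift now-axes [ -0.4   0.3 140. ] shift after-turn [ -0.4   0.3 140. ] turn [ 0.    -0.     0.004] w 60.1 gf 0.0 F [-0.4  0.2  0.5] tilt [ 0.  0. -1.] j [-0.57  0.4   0.7   1.94 -0.32  0.92  0.33]
0.19 904 [ 0.5617 -0.0156  0.1994] ((561.5625610351562, -16.62087631225586), (17.61798095703125, 17.598695755004883), 1.8368459939956665)
0.136 1737 [ 0.5615 -0.0129  0.1399] ((564.5877685546875, -16.341365814208984), (71.80211639404297, 38.952857971191406), 2.7559826374053955)
rail 113 306 [ 89.  -25.1  79. ] [136.   30.7 114. ] bail 89 [108.5 -22.4  98. ] [116.9  24.7 121. ] [112.    1.1 115.6]
rail 65 314 [ 41.1 -30.6  81.2] [ 89.   23.9 111.6] bail 88 [ 61.  -28.   98.2] [ 69.4  20.4 120.1] [ 64.9  -6.1 116. ]
rail 16 337 [ -7.9 -27.4  80.6] [ 39.6  28.  112.1] bail 87 [ 13.6 -24.9  98.4] [ 21.3  24.  120.2] [ 17.2  -3.4 114.9]
rail -32 348 [-56.  -25.1  80.4] [-8.6 30.  92.9] bail 78 [-32.9 -23.8  98.9] [-27.5  24.8 120.3] [-30.7  -2.1 116.3]
```

View pics/s9.png

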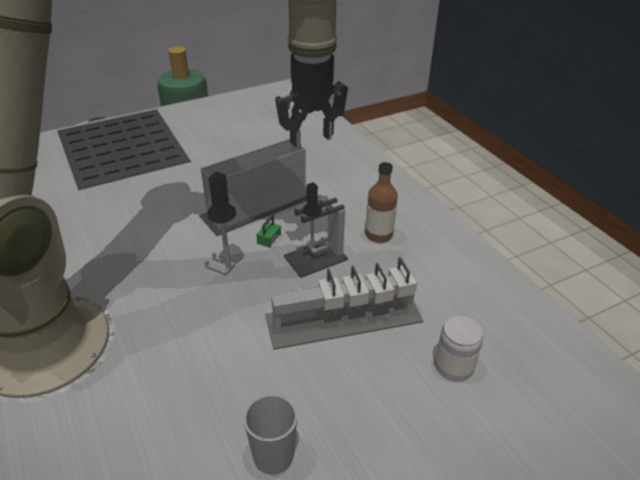

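The hook hangs upright in its stand at (313,200). The four guards sit on the rail at (330–405, 290), the bottle, shaker and tin have not moved, and the gripper is clear. Handing in.

```bash
python3 -c "
from bench import *
print(hand_in())"
```

```text
the job is handed in; nothing more can be done
None
```

All four guards are draped flat over the rail, the hook is back on its stand and the bottle, shaker and tin were left in place; I handed the job in at about 45 s, and `hand_in()` returned no verdict.

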